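# Clamp the grinding dish in the disc mill

### The job

Get the closed grinding dish ready to run in the bench disc mill: slide it back along the mill's plate, without lifting it, until it is fully home against the half-round collar under the clamp. Then wind the T-handle clockwise, following it down, until the pressure foot clamps the lid firmly, and let go; leave the other things on the bench where they are.

Things in the scene. Friction and masses are not known exactly. Their poses are not given: they have to be found in the camera images.
- mill: bench disc mill, fixed, white housing 280 x 260 mm; origin on the bench, below the clamp screw's axis; x to the mill's back, its open loading side (-x) faces the robot, z up. Its flat steel plate (top 90 mm up) reaches 168 mm forward and 104 mm back of the axis, 232 mm wide. A control box 79 mm high stands beside it at y -135 to -210 mm.
- home (a point): point on the plate's top, on the screw's axis: where the centre of the dish's underside lies when fully home. Axes as the mill's. Around it a half-round collar, 14 mm high, inner radius 77 mm, open to the front (-x), with two flared lead-in rails that end 56 mm in front of home, about 180 mm apart.
- bridge (a point): centre of the clamp bridge's top face, 212 mm above the bench, on the screw's axis; axes as the mill's. The bridge is 24 mm thick, 44 mm wide in x, 216 mm long in y, on two posts (44 mm in x, inner faces 178 mm apart); a round boss, 40 mm across, rises 8 mm above it round the screw.
- dish: closed grinding dish with lid, metal, loose, 0.8 to 1 kg, 150 mm in diameter, 56 mm tall to the lid's rim, with a central lid boss 48 mm across, rising to 62 mm; origin at the centre of its underside, z up. It starts on the plate, 50 to 85 mm in front of home and up to 8 mm to a side. A steady push of 4 to 8 N slides it (a brisk first touch may peak at 20 N); too wide to grasp.
- foot: rubber-faced round pressure foot, 36 mm across, at the lower end of the screw; origin at the centre of its underside. It rises and falls with the screw but does not turn. At the start it is high enough for the lid boss to pass below it, with 4 mm or more to spare.
- screw (a joint): clamp screw, rad: 0 = topmost, grows clockwise seen from above; T-handle and foot go down 12 mm per turn (1.91 mm per rad). Starts at 1.0 to 2.6. With the dish home the foot touches the lid at about 5.2; the rubber then gives a little, the screw stiffens fast and is firm by about 5.35 (without the dish it runs on to a stop at 5.9). 0.12 N m turns it while free; it stays where it is left.
- tbar (a point): centre of the T-handle's grip bar, on the screw's axis: black bar 84 mm long, 16 mm wide, 20 mm tall, level, along this point's x axis, z up; it turns with the screw. It is 267 mm above the bench at joint 0, 257 mm when clamped, then 37 mm above the bridge's boss. Below its middle is a hub, 26 mm across.
- brush: cleaning brush, 190 mm long, lying beside the mill; bystander, loose, origin at its underside's centre
- spoon: steel sample spoon, 180 mm long, lying beside the mill; bystander, loose, origin at its underside's centre
- jar: plastic sample jar, 60 mm across, 75 mm tall, standing near the mill; bystander, loose, origin at its underside's centre
- tin: steel tin, 68 mm across, 68 mm tall, standing near the front of the mill; bystander, loose, origin at its underside's centre
- grind_ring: loose dark steel grinding ring, 100 mm across, 40 mm high, lying on the bench; bystander, loose, origin at its underside's centre
- puck: loose dark steel puck, 60 mm across, 40 mm high, lying on the bench; bystander, loose, origin at its underside's centre
- beaker: glass beaker, 72 mm across, 85 mm tall, standing on the bench; bystander, loose, origin at its underside's centre
There are look-alikes about, which are no part of the job. Of the things like the dish, leave any that is green, orange or purple; of the rest the larger one is meant.

How it is judged:
By the outcome, as a careful person would: the job done as asked, in the order asked, and still so for the second after the job is handed in, with the robot touching nothing.
It also fails if it takes over 67 s, if anything falls off the work surface, if the arm or the gripper's body presses on something with over 40 N, if the wrist force passes 120 N, or if a joint passes its speed limit or range.

### The arm

A 7-joint arm with a two-finger parallel gripper is mounted at the origin on the work surface. World frame = base frame: x ahead of the robot, y to its left, z up, the work surface at z = 0. Lengths are in m, angles in rad, forces in N, time in s.
With the tool pointing down it reaches from about 0.4 to 0.875 m from the base axis. Payload 19.3 kg.
Tool frame: the origin (TCP) lies between the finger pads; the fingertips stand 17 mm ahead of it and the grasp point (between the pads) lies 2 mm behind it; x points along the fingers, y is the direction in which the jaws open and shut, and the axes are right-handed (so a half turn about x gives the same grasp; the last joint's range is limited). The gripper opens to 85 mm and grips with 20 to 120 N. Pads are 22 mm wide; open, the fingers measure 114 mm over their backs; the gripper's body (76 mm by 85 mm) begins 54 mm behind the grasp point. The pads swing forward as they close: fully open they stand 13 mm farther back than shut.
Start: joints at [-1.328, 0.521, -0.036, 1.599, 0.021, 1.021, -0.113], TCP at [0.192, 0.595, 0.248] pointing down, gripper open.
Joint ranges: [-2.91, 2.91], [-0.3, 2.13], [-1.5, 1.42], [0.17, 2.43], [-1.26, 4.41], [0.16, 1.93], [-2.52, 2.52]. Speed limits (rad/s): [1.89, 1.89, 2.39, 2.39, 3.01, 3.01, 3.01].

### API

Orientations are given as [roll, pitch, yaw] about the fixed x, y, z axes, in that order (R = Rz(yaw) Ry(pitch) Rx(roll)).
In Python, from workcell import bot gives the robot as it stands.
- The arm moves only by the shell command python3 -m creep 'ROWS' [FORCE]. ROWS is JSON, a list of rows, each an object of numbers: "wx", "wy", "wz": the turn, a rotation vector about the tool's x, y, z in degrees; "tx", "ty", "tz": the shift along the tool's x, y, z in m; "claw": the closure, from 0 (fully open) to 1 (shut). A call has 1 to 8 rows; each row is the pose to reach, as a shift and turn from the pose measured when the call began, along the tool's axes at that moment; what a row does not reach only later rows make up. A row lasts 1/10 s, in which the tool goes at most 50 mm and 8.59 degrees, less where a joint would pass 70% of its speed; a pose out of reach is approached as far as the arm can. A call with a gripper value outside its range is refused whole. The fingers move at their own pace and stop on an object; FORCE is the grip in N (left out, the last holds). Time passes only in rows, so rows that repeat a pose let the fingers close. It gives the time, the measured TCP pose, the force and the opening at its end, in the units of the state.
- bot.observe(): the state, without advancing time (a new reading comes with each control period).
- bot.grab_frame(name): name is "side" or "top" or "wrist"; returns the picture (480x640x3 uint8, blue, green, red); there is no depth.
- bot.get_calibration(name): a dict with "fx", "fy", "cx", "cy" (pixels), "R" (3x3) and "t" (3): a world point X has camera coordinates R X + t. Camera axes: x right, y down, z forward; pixel columns grow to the right and rows downward; lengths in m; the calibration is good to about 2 mm. A picture is of the moment at which its call begins: read the wrist's pose just before it. get_calibration takes no time and is no camera call; for the wrist camera it gives the pose at the moment of the call.
- bot.job_done(): hands the job in, once; it reports no verdict.
The state is a dict: "clock": time; "qpos": joint angles; "qd": joint speeds; "joint_efforts": joint torques, N m; "position": TCP position; "tool_rot": TCP orientation; "force": force on the tool from outside, world axes, zero at the start; "moment": the same for the moment, N m; "grip_width": finger opening in m.
Only numpy, scipy, OpenCV 4.12 (cv2) and the standard library are available. Lean on these libraries where they do the work, as an engineer would, in place of code of your own. Each camera call takes 0.05 s, during which the arm holds its last target.

## Working session

There is one attempt and no reset: what is moved stays moved. The work goes in short steps, Python scripts to look and compute and a shell command to move; the robot and the scene stay as the last step left them, time stands still between calls to the robot, and variables do not carry over. Pictures are saved under pics/ and viewed, and the job is handed in when it is done.

```bash
ls; mkdir -p pics; python3 - <<'E'
from workcell import bot
import cv2
s=bot.observe()
for k,v in s.items(): print(k,v)
for n in("side","top","wrist"):
    cv2.imwrite(f"pics/{n}0.png",bot.grab_frame(n)); c=bot.get_calibration(n); print(n,c)
E
```

```text
pics
clock 0.0
qpos [-1.32818751  0.52202887 -0.03632392  1.59999692  0.02115812  1.02109867
 -0.11279857]
qd [ 0.00133448 -0.00108814  0.00043482 -0.00053173 -0.00094814 -0.00037776
 -0.00081316]
joint_efforts [-1.58741295e-03 -9.27127075e+01  1.97909296e+00 -3.69946826e+01
  1.77753990e-02  8.08502053e-03  2.67922439e-05]
position [0.19226024 0.5943605  0.24772046]
tool_rot [-1.52895829  1.56964753 -1.84180078]
force [-0.35493821 -0.13818323  0.64403073]
moment [-0.00984814  0.04392621 -0.08518494]
grip_width 0.08570713139791493
side {'fx': 620.7891896243452, 'fy': 620.7891896243452, 'cx': 310.1302205114076, 'cy': 233.68059964199043, 'R': array([[ 0.97473608, -0.22334206,  0.00281166],
       [-0.10350367, -0.4628064 , -0.88039606],
       [ 0.19793072,  0.85786279, -0.47423082]]), 't': array([-0.4985776 ,  0.24357005,  1.43847229])}
top {'fx': 599.4245184620421, 'fy': 599.4245184620421, 'cx': 317.81212779452716, 'cy': 244.9517076291253, 'R': array([[ 0.01427746, -0.99981421,  0.01295009],
       [-0.99611547, -0.01534774, -0.08670883],
       [ 0.08689148, -0.0116618 , -0.99614952]]), 't': array([0.03392506, 0.56058468, 1.31930202])}
wrist {'fx': 367.8347684599945, 'fy': 367.8347684599945, 'cx': 320.2597736016174, 'cy': 237.12254428018662, 'R': array([[ 3.07837881e-01,  9.51438423e-01, -8.75029638e-04],
       [ 9.13519059e-01, -2.95311765e-01,  2.79774713e-01],
       [ 2.65930006e-01, -8.69246110e-02, -9.60065281e-01]]), 't': array([-0.62499008, -0.03652718,  0.37931137])}
```

View pics/top0.png

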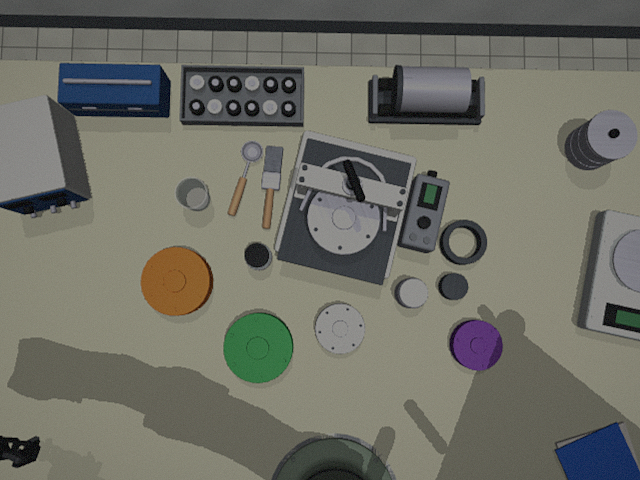

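View pics/side0.png

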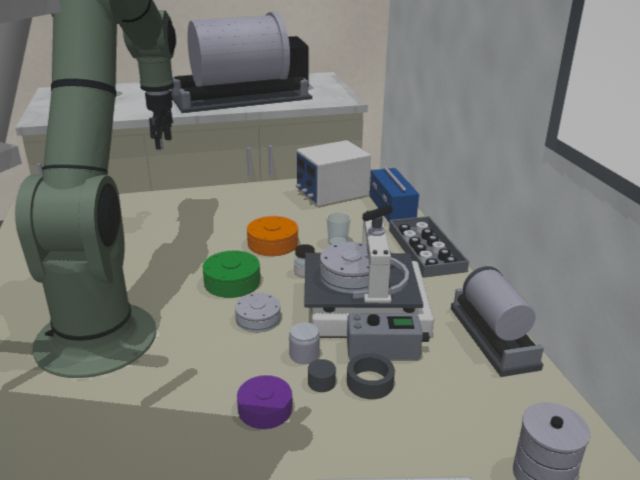

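View pics/wrist0.png

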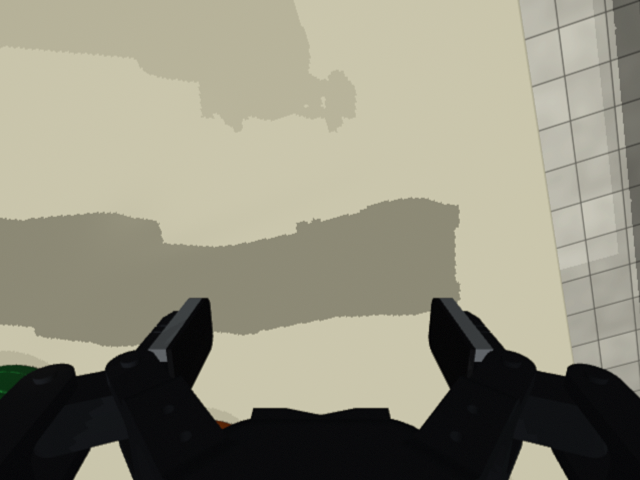

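The top view shows the mill at about (345,205), with the grey dish on its plate near (344,217) and the T-bar at (354,180). The green, orange and purple dishes and the small grey one at (340,328) are look-alikes. I'll zoom in for measurement.

```bash
python3 - <<'E'
import cv2
t=cv2.imread('pics/top0.png'); c=t[120:290,250:490]
cv2.imwrite('pics/topz.png',cv2.resize(c,None,fx=3.3,fy=3.3,interpolation=cv2.INTER_CUBIC))
t=cv2.imread('pics/side0.png'); c=t[195:375,285:455]
cv2.imwrite('pics/sidez.png',cv2.resize(c,None,fx=3.3,fy=3.3,interpolation=cv2.INTER_CUBIC))
E
```

```text
(no output)
```

View pics/topz.png

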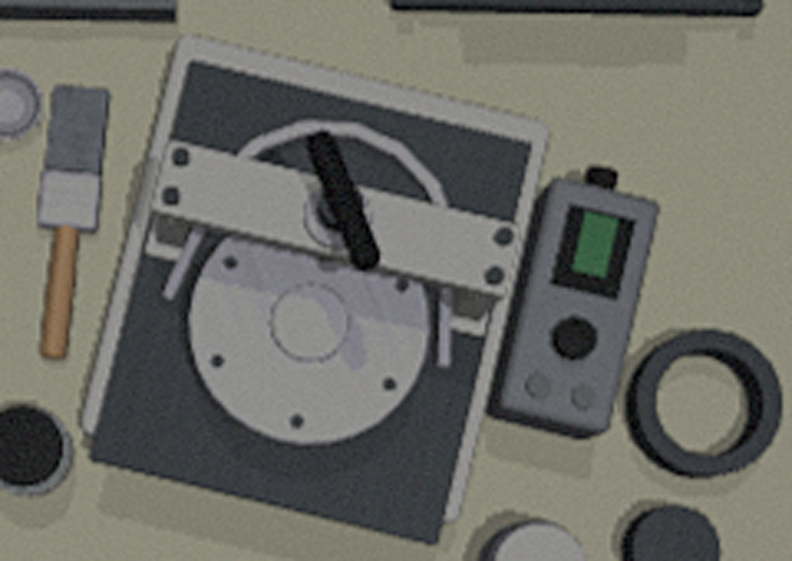

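View pics/sidez.png

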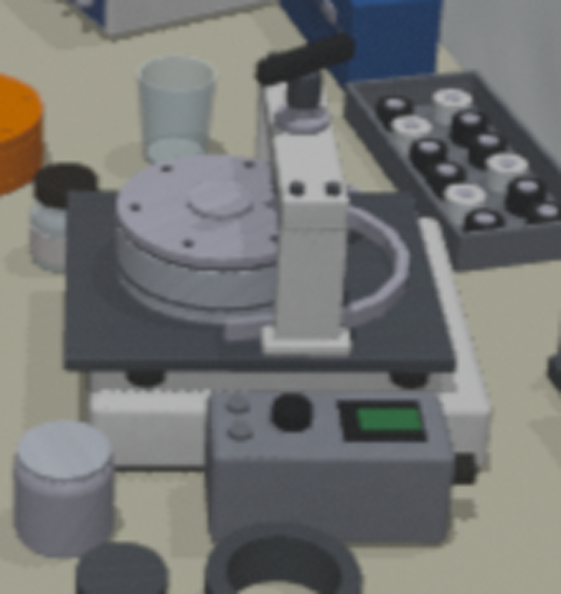

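```bash
cat > h.py <<'E'
from workcell import bot
import numpy as np, cv2
from scipy.spatial.transform import Rotation as R
def ray(cal,uv,z):
    Rm=np.array(cal['R']);t=np.array(cal['t']);C=-Rm.T@t
    d=Rm.T@np.array([(uv[0]-cal['cx'])/cal['fx'],(uv[1]-cal['cy'])/cal['fy'],1])
    return C+d*(z-C[2])/d[2]
def proj(cal,X):
    p=np.array(cal['R'])@np.array(X)+np.array(cal['t']); return p[:2]/p[2]*[cal['fx'],cal['fy']]+[cal['cx'],cal['cy']]
def tool(s): return R.from_euler('xyz',s['tool_rot']).as_matrix()
def delta(s,P,Rt):
    T=tool(s); return np.round(T.T@(np.array(P)-s['position']),4), np.round(np.degrees(R.from_matrix(T.T@Rt).as_rotvec()),2)
E
python3 - <<'E'
from h import *
c=bot.get_calibration('top')
z=lambda u,v:((u+.5)/3.3-.5+250,(v+.5)/3.3-.5+120)
br=[ray(c,z(*p),.212)[:2] for p in [(168,141),(522,226),(507,296),(152,207)]]
pl=[ray(c,z(*p),.09)[:2] for p in [(190,62),(533,142),(438,545),(90,460)]]
for n,q in(('bridge',br),('plate',pl)):
    q=np.array(q); print(n,q.round(4).tolist(),[np.linalg.norm(q[i]-q[(i+1)%4]).round(4) for i in range(4)],q.mean(0))
    for a,b in((0,1),(3,2)): d=q[a]-q[b]; print('y-axis yaw',np.degrees(np.arctan2(-d[0],d[1])))
    for a,b in((0,3),(1,2)): d=q[a]-q[b]; print('x-axis yaw',np.degrees(np.arctan2(d[1],d[0])))
q=np.array(pl);ps=np.degrees(0)
# dish boss & outline
print('dish boss',ray(c,z(310,323),.152))
img=cv2.imread('pics/top0.png')
# tbar dark mask
g=img.max(2); m=(g<40).astype(np.uint8); 
n,l,st,ce=cv2.connectedComponentsWithStats(m[150:215,330:380])
for i in range(1,n):
    if st[i,4]>30: print(st[i],ce[i]+[330,150])
E
```

```text
bridge [[0.7047, 0.0804], [0.6573, -0.1292], [0.6155, -0.1204], [0.665, 0.0891]] [np.float64(0.2148), np.float64(0.0427), np.float64(0.2153), np.float64(0.0406)] [ 0.66062988 -0.02002283]
y-axis yaw -12.727588430559164
y-axis yaw -13.291067075531144
x-axis yaw -12.45450493077794
x-axis yaw -11.866723575217813
plate [[0.7852, 0.0692], [0.7358, -0.1562], [0.4715, -0.0952], [0.5229, 0.1295]] [np.float64(0.2308), np.float64(0.2713), np.float64(0.2304), np.float64(0.2692)] [ 0.62887038 -0.01317163]
y-axis yaw -12.366380271455986
y-axis yaw -12.87770144054421
x-axis yaw -12.929887123051026
x-axis yaw -12.996292458289487
dish boss [ 0.60571831 -0.00795337  0.152     ]
[ 13  10  22  42 390] [353.26923077 180.35128205]
```

```bash
python3 - <<'E'
from h import *
c=bot.get_calibration('top')
img=cv2.imread('pics/top0.png')
g=img.max(2); m=np.zeros_like(g); m[150:215,330:380]=(g<40)[150:215,330:380]
n,l,st,ce=cv2.connectedComponentsWithStats(m); i=1+st[1:,4].argmax()
pts=np.argwhere(l==i)[:,::-1].astype(np.float32)
W=np.array([ray(c,p,.265)[:2] for p in pts],np.float32)*1000
r=cv2.minAreaRect(W);print(r); 
w,v=np.linalg.eigh(np.cov(W.T)); print(W.mean(0),v[:,1],np.degrees(np.arctan2(v[1,1],v[0,1])))
cs=bot.get_calibration('side')
for z in(.262,.265): print(proj(cs,[.6603,-.0202,z]),proj(c,[.6603,-.0202,z]))
# wrist cam offset in tool frame
s=bot.observe();T=tool(s);cw=bot.get_calibration('wrist');print(T.round(3)); C=-np.array(cw['R']).T@cw['t'];print('cam in tool',T.T@(C-s['position'])); print((np.array(cw['R'])@T).round(3))
E
```

```text
((659.1168212890625, -17.026016235351562), (82.35211181640625, 24.16551399230957), 18.848405838012695)
[660.4384  -19.03746] [-0.92972456 -0.36825568] -158.3919193199716
[375.48354114 213.63894305] [353.77028687 180.73028034]
[375.55240691 212.4692796 ] [353.88776652 180.41772889]
[[-0.     0.308  0.951]
 [-0.001  0.951 -0.308]
 [-1.    -0.001  0.   ]]
cam in tool [-0.12597442  0.00045847 -0.07100535]
[[-0.    1.    0.  ]
 [-0.28 -0.    0.96]
 [ 0.96  0.    0.28]]
```

Fits agree: the screw axis is at (0.660, -0.020), yaw about -12.8°, and the dish is 56 mm in front of home and centred. The bar points at about 20° in world axes. Next I'll plan the approach in front of the dish, with the fingers half open and the tool tilted so its body clears the T-bar.

```bash
cat >> h.py <<'E'
AX=np.array([.6603,-.0202]);YAW=np.radians(-12.8)
ex=np.array([np.cos(YAW),np.sin(YAW),0]);ey=np.array([-np.sin(YAW),np.cos(YAW),0])
def mill(x,y,z): return np.array([*AX,0])+x*ex+y*ey+np.array([0,0,z])
def tomill(P): d=np.array(P)-[*AX,0]; return np.round([d@ex,d@ey,d[2]],4)
def pushR(t):
    x=np.sin(t)*ex+np.array([0,0,-np.cos(t)]); y=ey; return np.c_[x,y,np.cross(x,y)]
E
python3 - <<'E'
from h import *
s=bot.observe();Rt=pushR(np.radians(20))
for tip in(mill(-.175,0,.22),mill(-.175,0,.108)):
    P=tip-.017*Rt[:,0]; print(P,delta(s,P,Rt))
E
```

```text
[0.48397901 0.01985915 0.23597477] (array([ 0.0123, -0.4569,  0.4544]), array([ -5.07, -19.99,   0.95]))
[0.48397901 0.01985915 0.12397477] (array([ 0.1243, -0.4568,  0.4544]), array([ -5.07, -19.99,   0.95]))
```

```bash
python3 -m creep '[{"tx":0,"ty":-0.05,"tz":0.05,"claw":0.55},{"tx":0,"ty":-0.1,"tz":0.1,"claw":0.55},{"tx":0,"ty":-0.14,"tz":0.14,"claw":0.55},{"ty":-0.18,"tz":0.18,"wy":-5,"claw":0.55},{"ty":-0.22,"tz":0.22,"wy":-8,"claw":0.55},{"ty":-0.26,"tz":0.26,"wy":-11,"claw":0.55},{"ty":-0.3,"tz":0.3,"wy":-14,"claw":0.55},{"ty":-0.34,"tz":0.34,"wy":-17,"claw":0.55}]' 40
python3 - <<'E'
from h import *
s=bot.observe();Rt=pushR(np.radians(20));print(s['qpos'],s['grip_width'],s['force'])
for tip in(mill(-.175,0,.22),mill(-.175,0,.108)):
    P=tip-.017*Rt[:,0]; print(P,delta(s,P,Rt))
E
```

```text
[-1.32818785  0.52186296 -0.0363178   1.59988292  0.02116496  1.02111719
 -0.11284078] 0.08534059234810827 [ 7.87471818e-03  1.22415150e-04 -2.92838190e-01]
[0.48397901 0.01985915 0.23597477] (array([ 0.0123, -0.4569,  0.4544]), array([ -5.07, -19.99,   0.95]))
[0.48397901 0.01985915 0.12397477] (array([ 0.1243, -0.4568,  0.4544]), array([ -5.07, -19.99,   0.95]))$[0]: bad value
```

```bash
python3 -m creep '[{"tx":0.0,"ty":-0.05,"tz":0.05,"wx":0.0,"wy":0.0,"wz":0.0,"claw":0.55},{"tx":0.0,"ty":-0.1,"tz":0.1,"wx":0.0,"wy":0.0,"wz":0.0,"claw":0.55}]' 40; python3 -m creep --help
```

```text
clock: 0.35
position: [0.2375, 0.5045, 0.2472]
tool_rot: [-1.589, 1.569, -1.9]
force: [1.4, 0.4, 0.5]
grip_width: 0.0596invalid input: not JSON, or not a number
```

```bash
python3 -m creep '[{"tx":0.0,"ty":-0.035,"tz":0.035,"wx":0.0,"wy":0.0,"wz":0.0,"claw":0.55},{"tx":0.0,"ty":-0.07,"tz":0.07,"wx":0.0,"wy":-3,"wz":0.0,"claw":0.55},{"tx":0.0,"ty":-0.105,"tz":0.105,"wx":0.0,"wy":-6,"wz":0.0,"claw":0.55},{"tx":0.0,"ty":-0.14,"tz":0.14,"wx":0.0,"wy":-9,"wz":0.0,"claw":0.55},{"tx":0.0,"ty":-0.175,"tz":0.175,"wx":0.0,"wy":-12,"wz":0.0,"claw":0.55},{"tx":0.0,"ty":-0.21,"tz":0.21,"wx":0.0,"wy":-15,"wz":0.0,"claw":0.55},{"tx":0.0,"ty":-0.245,"tz":0.245,"wx":0.0,"wy":-18,"wz":0.0,"claw":0.55},{"tx":0.0,"ty":-0.28,"tz":0.28,"wx":0.0,"wy":-20,"wz":0.0,"claw":0.55}]' 40
python3 - <<'E'
from h import *
s=bot.observe();Rt=pushR(np.radians(20));print(s['qpos'],s['grip_width'],s['force'])
for tip in(mill(-.175,0,.22),mill(-.175,0,.108)):
    P=tip-.017*Rt[:,0]; print(P,delta(s,P,Rt))
E
```

```text
clock: 1.15
position: [0.4186, 0.1507, 0.2478]
tool_rot: [-0.005, 1.22, -0.315]
force: [2.7, -0.2, 0.9]
grip_width: 0.0381
[-0.9082646   0.13636227  0.24471483  2.25607597  0.46355248  0.60513298
  0.2281577 ] 0.03809534998306486 [ 2.72656369 -0.17517416  0.90888541]
[0.48397901 0.01985915 0.23597477] (array([ 0.0463, -0.1047,  0.0918]), array([-4.61,  0.09,  1.79]))
[0.48397901 0.01985915 0.12397477] (array([ 0.1515, -0.1045,  0.0533]), array([-4.61,  0.09,  1.79]))
```

```bash
python3 -m creep '[{"tx":0.015,"ty":-0.035,"tz":0.03,"wx":-2,"wy":0,"wz":1,"claw":0.55},{"tx":0.03,"ty":-0.07,"tz":0.06,"wx":-4,"wy":0,"wz":1.8,"claw":0.55},{"tx":0.046,"ty":-0.105,"tz":0.092,"wx":-4.6,"wy":0,"wz":1.8,"claw":0.55},{"tx":0.046,"ty":-0.105,"tz":0.092,"wx":-4.6,"wy":0,"wz":1.8,"claw":0.55},{"tx":0.046,"ty":-0.105,"tz":0.092,"wx":-4.6,"wy":0,"wz":1.8,"claw":0.55}]' 40
python3 - <<'E'
from h import *
s=bot.observe();Rt=pushR(np.radians(20));print(s['qpos'],s['grip_width'],s['force'])
cv2.imwrite('pics/w1.png',bot.grab_frame('wrist'))
cv2.imwrite('pics/s1.png',bot.grab_frame('side'))
for tip in(mill(-.175,0,.22),mill(-.175,0,.108)):
    P=tip-.017*Rt[:,0]; print(P,delta(s,P,Rt))
E
```

```text
clock: 1.65
position: [0.4842, 0.0175, 0.2362]
tool_rot: [-0.001, 1.22, -0.228]
force: [-0.0, 0.6, -0.4]
grip_width: 0.0384
[-0.52103629  0.18762471  0.29339529  2.23762709  0.2512702   0.42167425
  0.8882853 ] 0.03844061332066578 [-0.01277703  0.63307916 -0.37997697]
[0.48397901 0.01985915 0.23597477] (array([-0.0001,  0.0023, -0.0008]), array([-0.22,  0.08,  0.09]))
[0.48397901 0.01985915 0.12397477] (array([ 0.1051,  0.0023, -0.0392]), array([-0.22,  0.08,  0.09]))
```

View pics/w1.png

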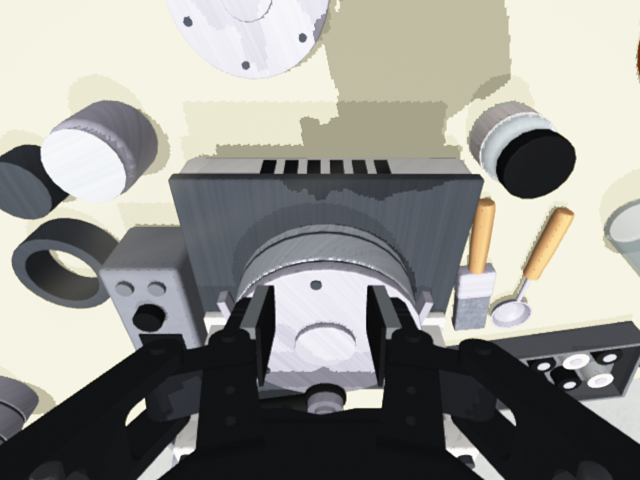

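View pics/s1.png

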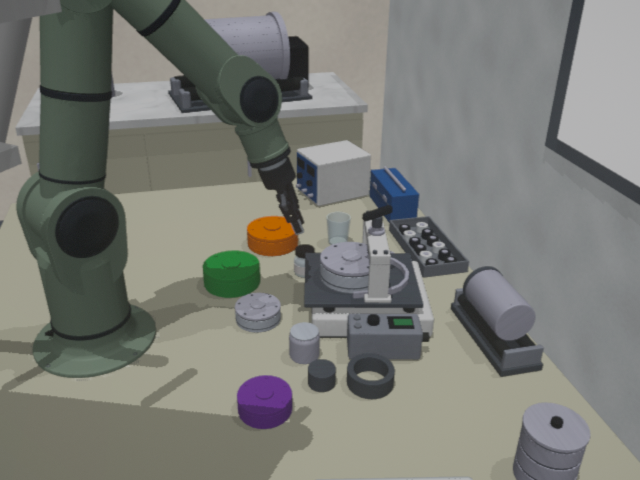

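The wrist view shows the dish centred between the fingers, with its boss at (325,340) against the image centre of 320. The side view shows the tool clear of everything, so I'm going down in front of the dish.

```bash
python3 -m creep '[{"tx":0.03,"ty":0.002,"tz":-0.011,"wx":0,"wy":0,"wz":0,"claw":0.55},{"tx":0.06,"ty":0.002,"tz":-0.022,"wx":0,"wy":0,"wz":0,"claw":0.55},{"tx":0.09,"ty":0.002,"tz":-0.033,"wx":0,"wy":0,"wz":0,"claw":0.55},{"tx":0.105,"ty":0.002,"tz":-0.038,"wx":0,"wy":0,"wz":0,"claw":0.55},{"tx":0.105,"ty":0.002,"tz":-0.038,"wx":0,"wy":0,"wz":0,"claw":0.55}]'
python3 - <<'E'
from h import *
s=bot.observe();Rt=pushR(np.radians(20));print(s['qpos'],s['grip_width'],s['force'])
cv2.imwrite('pics/w2.png',bot.grab_frame('wrist'))
cv2.imwrite('pics/s2.png',bot.grab_frame('side')[180:380,220:480].repeat(3,0).repeat(3,1))
print('tip',tomill(s['position']+.017*tool(s)[:,0]))
for tip in(mill(-.135,0,.112),mill(-.085,0,.112)):
    P=tip-.017*Rt[:,0]; print(P,delta(s,P,Rt))
E
```

```text
clock: 2.25
position: [0.4845, 0.0212, 0.1317]
tool_rot: [-0.024, 1.218, -0.246]
force: [0.2, -0.3, 0.5]
grip_width: 0.0385
[-0.3590204   0.40620815  0.09960091  2.32452644  0.90841514  0.16874472
  0.19500424] 0.03851429840417265 [ 0.17676235 -0.27510654  0.54542981]
tip [-0.1748  0.0013  0.1157]
[0.52298498 0.01099721 0.12797477] (array([ 0.0172, -0.0014,  0.0361]), array([0.19, 0.19, 0.44]))
[ 5.71742453e-01 -8.02188709e-05  1.27974775e-01] (array([ 0.0345, -0.0015,  0.083 ]), array([0.19, 0.19, 0.44]))
```

View pics/w2.png

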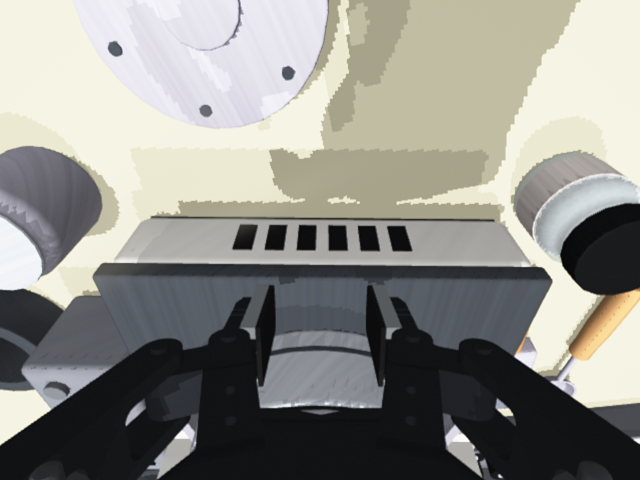

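View pics/s2.png

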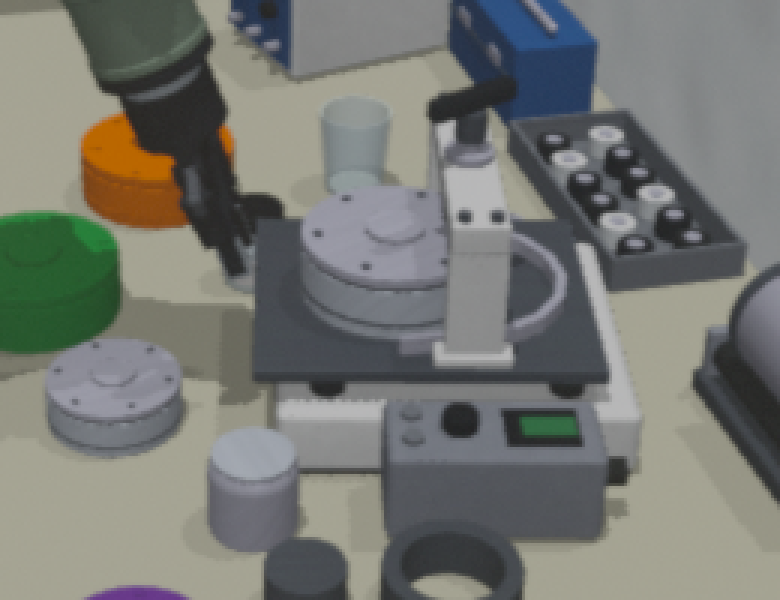

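```bash
python3 -m creep '[{"tx":0.006,"ty":-0.001,"tz":0.011,"wx":0,"wy":0,"wz":0,"claw":0.55},{"tx":0.011,"ty":-0.001,"tz":0.02,"wx":0,"wy":0,"wz":0,"claw":0.55},{"tx":0.013,"ty":-0.001,"tz":0.025,"wx":0,"wy":0,"wz":0,"claw":0.55},{"tx":0.015,"ty":-0.0015,"tz":0.03,"wx":0,"wy":0,"wz":0,"claw":0.55},{"tx":0.017,"ty":-0.0015,"tz":0.035,"wx":0,"wy":0,"wz":0,"claw":0.55},{"tx":0.019,"ty":-0.0015,"tz":0.04,"wx":0,"wy":0,"wz":0,"claw":0.55}]'
python3 - <<'E'
from h import *
s=bot.observe();Rt=pushR(np.radians(20));print(s['qpos'],s['grip_width'],s['force'])
print('tip',tomill(s['position']+.017*tool(s)[:,0]))
for tip in(mill(-.085,0,.112),):
    P=tip-.017*Rt[:,0]; print(P,delta(s,P,Rt))
E
```

```text
clock: 2.95
position: [0.5267, 0.0093, 0.1272]
tool_rot: [-0.027, 1.22, -0.249]
force: [-7.3, 2.3, 4.8]
grip_width: 0.0386
[-0.22074752  0.45590317 -0.00324574  2.2248134   0.83322654  0.21483036
  0.32933069] 0.03855542138473633 [-7.28816633  2.33216077  4.82178435]
tip [-0.1309 -0.001   0.1113]
[ 5.71742453e-01 -8.02188709e-05  1.27974775e-01] (array([0.0151, 0.0009, 0.0434]), array([0.19, 0.1 , 0.5 ]))
```

```bash
python3 -m creep '[{"tx":0.002,"ty":0,"tz":0.006,"wx":0,"wy":0,"wz":0,"claw":0.55},{"tx":0.004,"ty":0,"tz":0.011,"wx":0,"wy":0,"wz":0,"claw":0.55},{"tx":0.006,"ty":0,"tz":0.016,"wx":0,"wy":0,"wz":0,"claw":0.55},{"tx":0.008,"ty":0,"tz":0.021,"wx":0,"wy":0,"wz":0,"claw":0.55},{"tx":0.009,"ty":0,"tz":0.026,"wx":0,"wy":0,"wz":0,"claw":0.55},{"tx":0.01,"ty":0,"tz":0.03,"wx":0,"wy":0,"wz":0,"claw":0.55}]'
python3 - <<'E'
from h import *
s=bot.observe();Rt=pushR(np.radians(20));print(s['qpos'],s['grip_width'],s['force'])
print('tip',tomill(s['position']+.017*tool(s)[:,0]))
cv2.imwrite('pics/t3.png',bot.grab_frame('top')[120:290,250:490].repeat(3,0).repeat(3,1))
cv2.imwrite('pics/s3.png',bot.grab_frame('side')[180:380,220:480].repeat(3,0).repeat(3,1))
for tip in(mill(-.085,0,.112),):
    P=tip-.017*Rt[:,0]; print(P,delta(s,P,Rt))
E
```

```text
clock: 3.55
position: [0.5574, 0.0021, 0.1279]
tool_rot: [-0.028, 1.221, -0.25]
force: [-3.0, 1.2, -3.0]
grip_width: 0.0383
[-0.13183216  0.48677087 -0.07797312  2.14795057  0.78249491  0.26327577
  0.4189917 ] 0.03826299832673651 [-3.01928637  1.20019007 -2.99925796]
tip [-0.0995 -0.0012  0.1119]
[ 5.71742453e-01 -8.02188709e-05  1.27974775e-01] (array([0.0049, 0.0011, 0.0137]), array([0.19, 0.04, 0.52]))
```

View pics/t3.png

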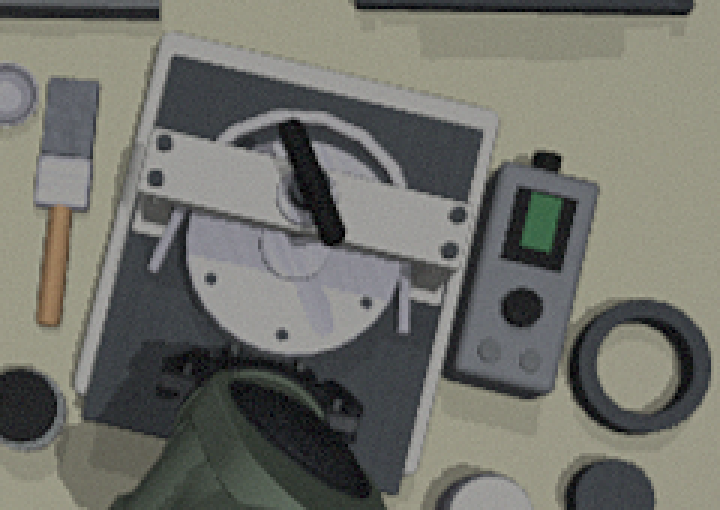

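View pics/s3.png

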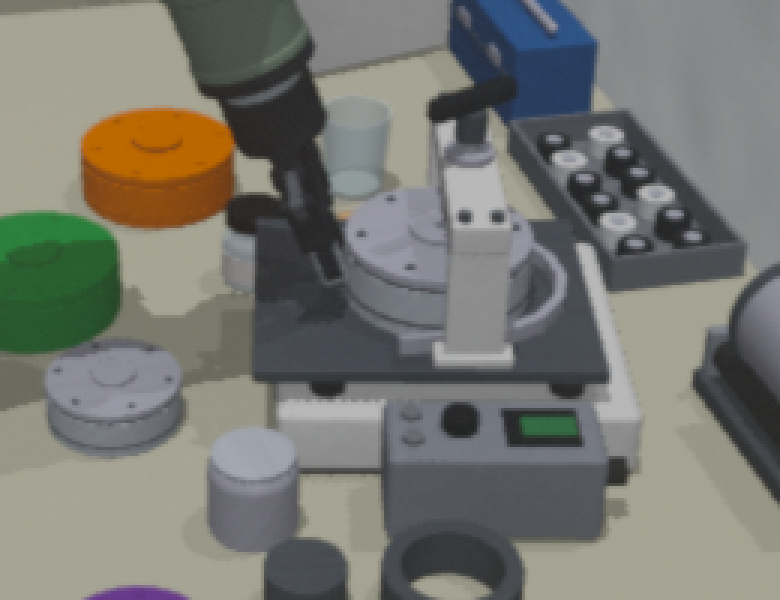

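The dish is sliding square and centred, with its boss now at about (347,203) in the top view. The gripper is well clear of the T-bar, so I'll keep going.

```bash
python3 - <<'E'
from h import *
print(tomill(ray(bot.get_calibration('top'),(250+292.5/3-.5,120+248/3-.5),.152)))
E
python3 -m creep '[{"tx":0.002,"ty":0,"tz":0.005,"wx":0,"wy":0,"wz":0,"claw":0.55},{"tx":0.0035,"ty":0.001,"tz":0.01,"wx":0,"wy":0,"wz":0,"claw":0.55},{"tx":0.005,"ty":0.001,"tz":0.0135,"wx":0,"wy":0,"wz":0,"claw":0.55},{"tx":0.006,"ty":0.001,"tz":0.0165,"wx":0,"wy":0,"wz":0,"claw":0.55}]'
```

```text
[-0.0235  0.0004  0.152 ]
clock: 4.05
position: [0.5752, -0.0009, 0.128]
tool_rot: [-0.027, 1.22, -0.25]
force: [-4.2, 1.4, -1.4]
grip_width: 0.0383
```

```bash
python3 -m creep '[{"tx":0.001,"ty":0,"tz":0.002,"wx":0,"wy":0,"wz":0,"claw":0.55},{"tx":0.0015,"ty":0,"tz":0.004,"wx":0,"wy":0,"wz":0,"claw":0.55}]'
python3 -m creep '[{"tx":0.0005,"ty":0,"tz":0.0015,"wx":0,"wy":0,"wz":0,"claw":0.55},{"tx":0.001,"ty":0,"tz":0.003,"wx":0,"wy":0,"wz":0,"claw":0.55}]'
python3 - <<'E'
from h import *
s=bot.observe()
print('tip',tomill(s['position']+.017*tool(s)[:,0]))
cv2.imwrite('pics/t4.png',bot.grab_frame('top')[120:290,250:490].repeat(3,0).repeat(3,1))
E
```

```text
clock: 4.25
position: [0.5789, -0.0019, 0.1277]
tool_rot: [-0.028, 1.221, -0.25]
force: [-17.4, 5.5, 5.9]
grip_width: 0.0383
clock: 4.45
position: [0.5797, -0.002, 0.127]
tool_rot: [-0.032, 1.225, -0.253]
force: [-37.4, 9.8, 22.8]
grip_width: 0.0387
tip [-0.0769 -0.0003  0.111 ]
```

View pics/t4.png

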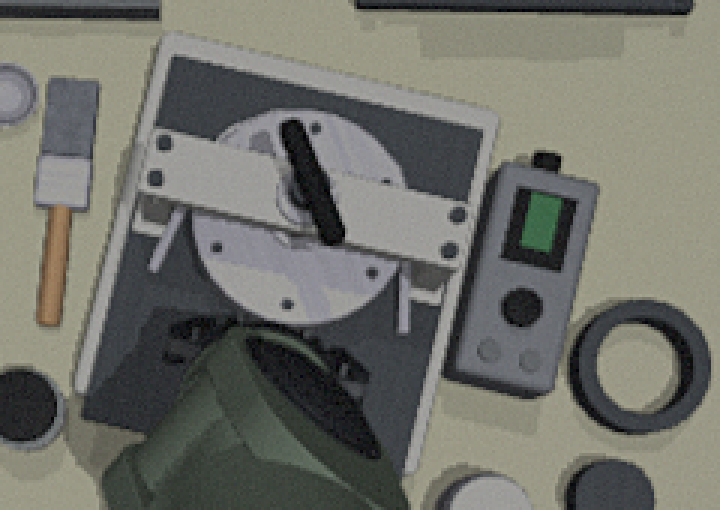

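The force climbed to about 40 N as the tip stalled near the predicted position, so the dish is against the collar. Now I'll back off and check.

```bash
python3 -m creep '[{"tx":-0.003,"ty":0,"tz":-0.008,"wx":0,"wy":0,"wz":0,"claw":0.55},{"tx":-0.015,"ty":0,"tz":-0.03,"wx":0,"wy":0,"wz":0,"claw":0.4},{"tx":-0.04,"ty":0,"tz":-0.05,"wx":0,"wy":0,"wz":0,"claw":0.3},{"tx":-0.08,"ty":0,"tz":-0.06,"wx":0,"wy":0,"wz":0,"claw":0.2},{"tx":-0.12,"ty":0,"tz":-0.06,"wx":0,"wy":0,"wz":0,"claw":0.1},{"tx":-0.16,"ty":0,"tz":-0.06,"wx":0,"wy":5,"wz":0,"claw":0.0},{"tx":-0.2,"ty":0,"tz":-0.06,"wx":0,"wy":10,"wz":0,"claw":0.0},{"tx":-0.23,"ty":0,"tz":-0.06,"wx":0,"wy":15,"wz":0,"claw":0.0}]'
python3 - <<'E'
from h import *
s=bot.observe();print(s['qpos'],s['force'],tomill(s['position']))
im=bot.grab_frame('top')
cv2.imwrite('pics/t5r.png',im)
cv2.imwrite('pics/t5.png',im[120:290,250:490].repeat(3,0).repeat(3,1))
im=bot.grab_frame('wrist');cv2.imwrite('pics/w5.png',im)
E
```

```text
clock: 5.3
position: [0.4488, 0.0307, 0.3267]
tool_rot: [-0.094, 1.487, -0.315]
force: [0.0, -1.0, 0.4]
grip_width: 0.0852
[ 0.13133203  0.12675014 -0.39785116  1.97031465  0.11353734  0.98684918
  1.028338  ] [ 0.01448221 -1.04236616  0.35282317] [-0.2176  0.0028  0.3267]
```

View pics/t5.png

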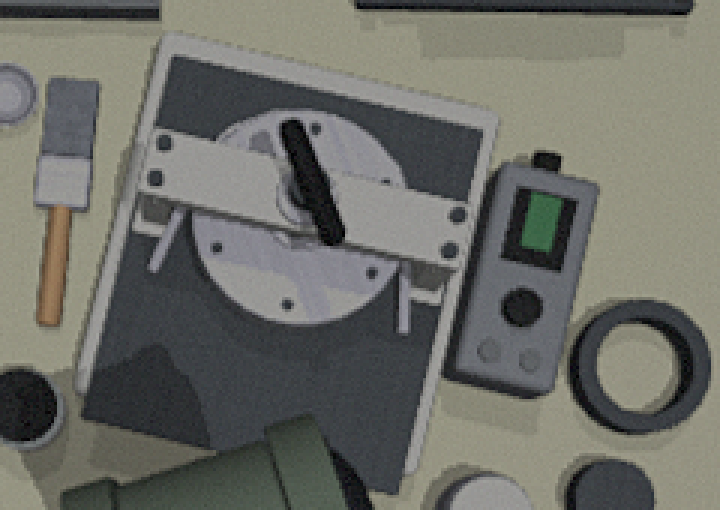

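View pics/w5.png

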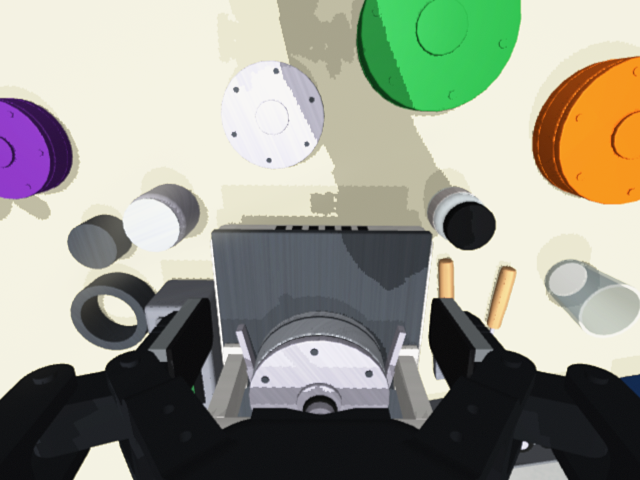

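```bash
python3 - <<'E'
from h import *
c=bot.get_calibration('top')
def bolts(f):
    g=cv2.imread(f).min(2).astype(np.float32); return g
a=cv2.cvtColor(cv2.imread('pics/top0.png'),cv2.COLOR_BGR2GRAY).astype(float);b=cv2.cvtColor(cv2.imread('pics/t5r.png'),cv2.COLOR_BGR2GRAY).astype(float)
def dark(g,u,v):
    u,v=int(round(u)),int(round(v));w=g[v-3:v+4,u-3:u+4]; k=np.clip(np.median(w)-12-w,0,None); yy,xx=np.mgrid[v-3:v+4,u-3:u+4]; return (k*xx).sum()/k.sum(),(k*yy).sum()/k.sum()
old=[(217/3.3+250,360/3.3+120),(297/3.3+250,421/3.3+120),(389/3.3+250,384/3.3+120)]
new=[(216/3+250,247/3+120),(287/3+250,304/3+120),(371/3+250,272/3+120)]
O=[tomill(ray(c,dark(a,*p),.146)) for p in old];N=[tomill(ray(c,dark(b,*p),.146)) for p in new]
for o,n in zip(O,N): print(o,n,n-o)
# circumcentre of three new bolts
def cc(P):
    A=np.array([[2*(P[i]-P[0])[0],2*(P[i]-P[0])[1]] for i in(1,2)]);r=[P[i][:2]@P[i][:2]-P[0][:2]@P[0][:2] for i in(1,2)];x=np.linalg.solve(A,r);return x,np.linalg.norm(P[0][:2]-x)
print(cc(O),cc(N))
s=bot.observe()
# bar grasp
ang=np.radians(20.5)
for z in(.285,.36):
  x=np.array([0,0,-1.]);y=np.array([np.cos(ang+np.pi/2),np.sin(ang+np.pi/2),0]);Rt=np.c_[x,y,np.cross(x,y)]
  print(delta(s,[*AX,z],Rt))
E
```

```text
[-0.0916  0.0502  0.146 ] [-0.0348  0.0505  0.146 ] [0.0568 0.0003 0.    ]
[-0.1165 -0.0064  0.146 ] [-0.0614 -0.0055  0.146 ] [0.0551 0.0009 0.    ]
[-0.0804 -0.0567  0.146 ] [-0.0266 -0.0565  0.146 ] [0.0538 0.0002 0.    ]
(array([-5.44059645e-02,  6.01328082e-05]), np.float64(0.06242918032549289)) (array([ 0.00054346, -0.00060564]), np.float64(0.06213651506774972))
(array([ 0.0606, -0.0018,  0.2109]), array([-33.31,   4.69,   1.93]))
(array([-0.0141, -0.0025,  0.2175]), array([-33.31,   4.69,   1.93]))
```

The dish's bolt circle (radius 62 mm) is centred at (0.5, -0.6) mm from home, and the three bolts moved 54 to 57 mm as expected. Now I'll go above the T-bar.

```bash
python3 -m creep '[{"tx":-0.014,"ty":0,"tz":0.03,"wx":-5,"wy":2,"wz":1,"claw":0.0},{"tx":-0.014,"ty":0,"tz":0.07,"wx":-11,"wy":4.7,"wz":2,"claw":0.0},{"tx":-0.014,"ty":-0.001,"tz":0.11,"wx":-18,"wy":4.7,"wz":2,"claw":0.0},{"tx":-0.014,"ty":-0.002,"tz":0.15,"wx":-25,"wy":4.7,"wz":2,"claw":0.0},{"tx":-0.014,"ty":-0.0025,"tz":0.19,"wx":-30,"wy":4.7,"wz":2,"claw":0.0},{"tx":-0.014,"ty":-0.0025,"tz":0.2175,"wx":-33.3,"wy":4.7,"wz":1.9,"claw":0.0},{"tx":-0.014,"ty":-0.0025,"tz":0.2175,"wx":-33.3,"wy":4.7,"wz":1.9,"claw":0.0},{"tx":-0.014,"ty":-0.0025,"tz":0.2175,"wx":-33.3,"wy":4.7,"wz":1.9,"claw":0.0}]'
python3 - <<'E'
from h import *
s=bot.observe();print(s['qpos'],s['force'],tomill(s['position']))
cw=bot.get_calibration('wrist')
im=bot.grab_frame('wrist');cv2.imwrite('pics/w6.png',im)
for z in(.255,.265,.275): print(proj(cw,[*AX,z]))
E
```

```text
clock: 6.2
position: [0.6604, -0.0202, 0.3588]
tool_rot: [-2.767, 1.57, -2.41]
force: [-1.6, -0.2, 0.1]
grip_width: 0.0857
[ 0.19179957  0.52357086 -0.40826211  1.33345069  0.20655926  1.32683197
  1.71017192] [-1.59497916 -0.17270019  0.0889217 ] [1.000e-04 0.000e+00 3.588e-01]
[319.89223401 242.65750168]
[319.86901146 247.33162927]
[319.84377188 252.41173873]
```

View pics/w6.png

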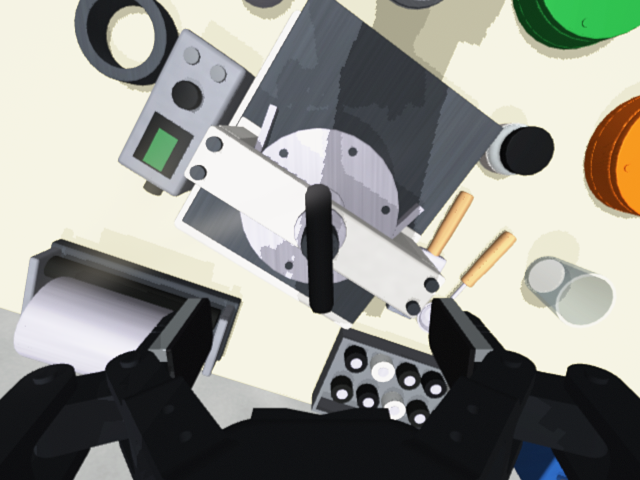

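The bar is centred at (319,249) against the predicted (320,247) and leans about 1.8°. I'll descend, correcting that, and grip with the fingertips just above the bar's underside so they clear the hub.

```bash
python3 -m creep '[{"tx":0.03,"ty":0,"tz":0,"wx":-1.5,"wy":0,"wz":0,"claw":0.3},{"tx":0.06,"ty":0,"tz":0,"wx":-1.5,"wy":0,"wz":0,"claw":0.4},{"tx":0.08,"ty":0,"tz":0,"wx":-1.5,"wy":0,"wz":0,"claw":0.5},{"tx":0.088,"ty":0,"tz":0,"wx":-1.5,"wy":0,"wz":0,"claw":0.6},{"tx":0.088,"ty":0,"tz":0,"wx":-1.5,"wy":0,"wz":0,"claw":0.6},{"tx":0.088,"ty":0,"tz":0,"wx":-1.5,"wy":0,"wz":0,"claw":0.6}]' 40
python3 - <<'E'
from h import *
s=bot.observe();print(s['qpos'],s['force'],s['moment'],tomill(s['position']))
cv2.imwrite('pics/s7.png',bot.grab_frame('side')[120:320,250:490].repeat(3,0).repeat(3,1))
im=bot.grab_frame('wrist');cv2.imwrite('pics/w7.png',im)
E
```

```text
clock: 6.85
position: [0.6602, -0.02, 0.2726]
tool_rot: [-1.042, 1.569, -0.659]
force: [-0.1, -0.3, -0.4]
grip_width: 0.0342
[ 0.19537434  0.58243533 -0.4054648   1.45613878  0.2410287   1.15117501
  1.70544501] [-0.13567455 -0.27849624 -0.38419329] [ 0.0523238  -0.01035698  0.03264949] [-2.000e-04  2.000e-04  2.726e-01]
```

View pics/s7.png

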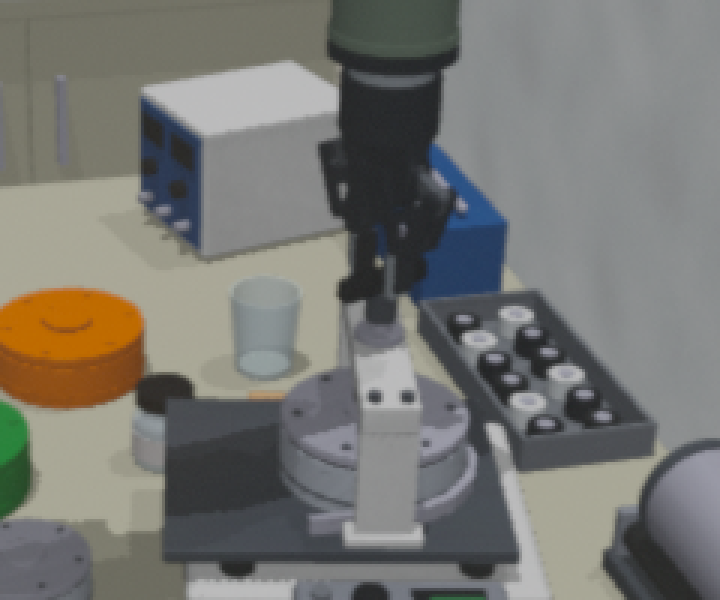

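View pics/w7.png

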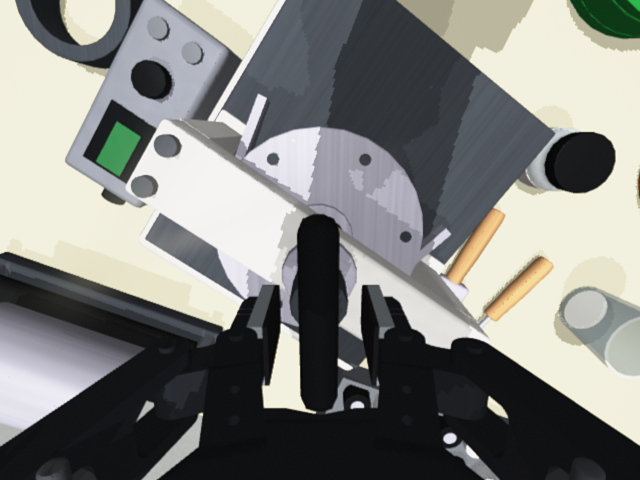

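The bar sits centred between the pads (column 320), with the tips beside it, so I'm closing.

```bash
python3 -m creep '[{"tx":0.001,"ty":0,"tz":0,"wx":0,"wy":0,"wz":0,"claw":0.75},{"tx":0.001,"ty":0,"tz":0,"wx":0,"wy":0,"wz":0,"claw":0.95},{"tx":0.001,"ty":0,"tz":0,"wx":0,"wy":0,"wz":0,"claw":1.0},{"tx":0.001,"ty":0,"tz":0,"wx":0,"wy":0,"wz":0,"claw":1.0},{"tx":0.001,"ty":0,"tz":0,"wx":0,"wy":0,"wz":0,"claw":1.0}]' 50
python3 - <<'E'
from h import *
s=bot.observe();print(s['qpos'],s['force'],s['moment'],tomill(s['position']))
E
```

```text
clock: 7.45
position: [0.6608, -0.0201, 0.2726]
tool_rot: [-0.709, 1.568, -0.326]
force: [0.3, -0.5, 6.8]
grip_width: 0.015
[ 0.19548435  0.58241689 -0.40533613  1.45613531  0.2416358   1.14932267
  1.70512047] [ 0.33869942 -0.51809589  6.76997038] [-0.24778333  0.04378624 -0.00539844] [5.000e-04 2.000e-04 2.726e-01]
```

```bash
python3 -m creep '[{"tx":0.0002,"ty":0,"tz":0,"wx":7,"wy":0,"wz":0,"claw":1.0},{"tx":0.0005,"ty":0,"tz":0,"wx":14,"wy":0,"wz":0,"claw":1.0},{"tx":0.0007,"ty":0,"tz":0,"wx":21,"wy":0,"wz":0,"claw":1.0},{"tx":0.0009,"ty":0,"tz":0,"wx":28,"wy":0,"wz":0,"claw":1.0}]'
python3 - <<'E'
from h import *
s=bot.observe();print(s['qpos'],s['force'],s['moment'],tomill(s['position']),s['grip_width'])
T=tool(s);print('y yaw',np.degrees(np.arctan2(T[1,1],T[0,1])),T[:,0])
E
```

```text
clock: 7.85
position: [0.6608, -0.0197, 0.2718]
tool_rot: [-0.034, 1.568, -0.145]
force: [1.1, 2.0, -2.3]
grip_width: 0.0146
[ 0.12444034  0.57031473 -0.29123538  1.46162377  0.17303393  1.13177161
  1.26391277] [ 1.06116039  1.97169769 -2.30494944] [ 0.56683594 -0.04362599  0.17873214] [0.0003 0.0006 0.2718] 0.014588870460493427
y yaw 83.66949961996924 [ 3.11274524e-03 -4.53572246e-04 -9.99995053e-01]
```

```bash
python3 -m creep '[{"tx":0.0002,"ty":0,"tz":0,"wx":8,"wy":0,"wz":0,"claw":1.0},{"tx":0.0005,"ty":0,"tz":0,"wx":16,"wy":0,"wz":0,"claw":1.0},{"tx":0.0008,"ty":0,"tz":0,"wx":24,"wy":0,"wz":0,"claw":1.0},{"tx":0.0011,"ty":0,"tz":0,"wx":32,"wy":0,"wz":0,"claw":1.0},{"tx":0.0013,"ty":0,"tz":0,"wx":40,"wy":0,"wz":0,"claw":1.0},{"tx":0.0016,"ty":0,"tz":0,"wx":48,"wy":0,"wz":0,"claw":1.0},{"tx":0.0019,"ty":0,"tz":0,"wx":56,"wy":0,"wz":0,"claw":1.0}]'
cat > st.py <<'E'
from h import *
s=bot.observe();print('q',s['qpos'].round(3),'F',s['force'].round(1),'M',s['moment'].round(2),tomill(s['position']),s['grip_width'])
T=tool(s);print('y yaw',np.degrees(np.arctan2(T[1,1],T[0,1])),T[:,0].round(3), 'to axis',delta(s,[*AX,s['position'][2]],T)[0])
E
python3 st.py
```

```text
clock: 8.55
position: [0.6612, -0.0188, 0.27]
tool_rot: [1.241, 1.567, 0.148]
force: [4.0, 2.5, -4.9]
grip_width: 0.0148
q [-0.022  0.56  -0.061  1.473  0.036  1.106  0.388] F [ 4.   2.5 -4.9] M [ 0.89 -1.16  0.12] [0.0006 0.0016 0.27  ] 0.01477466239276939
y yaw 27.38625165518892 [ 0.004  0.001 -1.   ] to axis [-0.     -0.0015  0.0008]
```

```bash
python3 -m creep '[{"tx":0.0002,"ty":-0.0003,"tz":0,"wx":8,"wy":0,"wz":0,"claw":1.0},{"tx":0.0004,"ty":-0.0006,"tz":0.0002,"wx":16,"wy":0,"wz":0,"claw":1.0},{"tx":0.0007,"ty":-0.001,"tz":0.0005,"wx":24,"wy":0,"wz":0,"claw":1.0},{"tx":0.001,"ty":-0.001,"tz":0.0005,"wx":32,"wy":0,"wz":0,"claw":1.0},{"tx":0.0012,"ty":-0.001,"tz":0.0005,"wx":40,"wy":0,"wz":0,"claw":1.0},{"tx":0.0015,"ty":-0.001,"tz":0.0005,"wx":48,"wy":0,"wz":0,"claw":1.0}]'
python3 st.py
```

```text
clock: 9.15
position: [0.6615, -0.0189, 0.2684]
tool_rot: [2.146, 1.564, 0.21]
force: [8.6, 2.5, -9.4]
grip_width: 0.0148
q [-0.15   0.565  0.141  1.484 -0.086  1.092 -0.356] F [ 8.6  2.5 -9.4] M [ 0.43 -2.43  0.15] [0.0009 0.0016 0.2684] 0.014829293067742565
y yaw -20.892562316834184 [ 0.007  0.001 -1.   ] to axis [-0.     -0.0007  0.0017]
```

```bash
python3 -m creep '[{"tx":0.0004,"ty":0.0004,"tz":-0.0002,"wx":5,"wy":0,"wz":0,"claw":1.0},{"tx":0.0006,"ty":0.0007,"tz":-0.0002,"wx":10,"wy":0,"wz":0,"claw":1.0},{"tx":0.0008,"ty":0.0007,"tz":-0.0002,"wx":14,"wy":0,"wz":0,"claw":1.0}]'
python3 st.py
python3 -m creep '[{"tx":0.0001,"ty":0,"tz":0,"wx":3,"wy":0,"wz":0,"claw":1.0},{"tx":0.0002,"ty":0,"tz":0,"wx":6,"wy":0,"wz":0,"claw":1.0}]'
python3 st.py
```

```text
clock: 9.45
position: [0.6629, -0.0187, 0.2679]
tool_rot: [2.368, 1.563, 0.185]
force: [2.9, -0.2, -2.0]
grip_width: 0.0149
q [-0.188  0.571  0.201  1.484 -0.124  1.091 -0.574] F [ 2.9 -0.2 -2. ] M [-0.08 -1.04  0.09] [0.0022 0.0021 0.2679] 0.014863631745587063
y yaw -35.06940170441799 [ 0.008  0.001 -1.   ] to axis [-0.     -0.0012  0.0027]
clock: 9.65
position: [0.6632, -0.0186, 0.2677]
tool_rot: [2.445, 1.562, 0.155]
force: [2.7, -1.8, -4.0]
grip_width: 0.0147
q [-0.204  0.574  0.227  1.485 -0.14   1.09  -0.667] F [ 2.7 -1.8 -4. ] M [-0.31 -0.72  0.15] [0.0024 0.0022 0.2677] 0.014721164504188627
y yaw -41.186086484871694 [ 0.009  0.001 -1.   ] to axis [-0.     -0.0011  0.0031]
```

```bash
for i in 1; do python3 -m creep '[{"tx":0.0002,"ty":0,"tz":0,"wx":3,"wy":0,"wz":0,"claw":1.0},{"tx":0.0003,"ty":0,"tz":0,"wx":6,"wy":0,"wz":0,"claw":1.0}]'; done
python3 st.py
```

```text
clock: 9.85
position: [0.6635, -0.0186, 0.2676]
tool_rot: [2.514, 1.561, 0.118]
force: [2.3, -0.2, -0.7]
grip_width: 0.0148
q [-0.221  0.576  0.254  1.486 -0.156  1.09  -0.761] F [ 2.3 -0.2 -0.7] M [-0.42 -0.41  0.21] [0.0028 0.0023 0.2676] 0.014826744771384891
y yaw -47.29014750571535 [ 0.01   0.001 -1.   ] to axis [-0.     -0.001   0.0034]
```

```bash
python3 -m creep '[{"tx":0.0002,"ty":0,"tz":0,"wx":3,"wy":0,"wz":0,"claw":1.0},{"tx":0.0003,"ty":0,"tz":0,"wx":6,"wy":0,"wz":0,"claw":1.0}]'
python3 st.py
```

```text
clock: 10.05
position: [0.6637, -0.0187, 0.2676]
tool_rot: [2.59, 1.561, 0.087]
force: [1.5, -0.8, -0.1]
grip_width: 0.0151
q [-0.237  0.579  0.28   1.487 -0.173  1.09  -0.854] F [ 1.5 -0.8 -0.1] M [-0.49 -0.23  0.32] [0.003  0.0022 0.2676] 0.01506580343450005
y yaw -53.40394097849801 [ 0.01   0.001 -1.   ] to axis [-0.     -0.0009  0.0036]
```

Torque is starting to rise (0.15, 0.21, then 0.32 N m), so the foot is touching. I'll go on in small steps.

```bash
python3 -m creep '[{"tx":0.0002,"ty":0,"tz":0,"wx":2,"wy":0,"wz":0,"claw":1.0},{"tx":0.0002,"ty":0,"tz":0,"wx":4,"wy":0,"wz":0,"claw":1.0}]' 80
python3 st.py
python3 - <<'E'
from h import *
im=bot.grab_frame('wrist');cv2.imwrite('pics/w8.png',im)
cv2.imwrite('pics/s8.png',bot.grab_frame('side')[180:320,300:480].repeat(4,0).repeat(4,1))
E
```

```text
clock: 10.25
position: [0.6639, -0.0189, 0.2677]
tool_rot: [2.629, 1.56, 0.055]
force: [0.6, -2.1, -0.1]
grip_width: 0.0142
q [-0.248  0.581  0.298  1.487 -0.184  1.09  -0.916] F [ 0.6 -2.1 -0.1] M [-0.5   0.02  0.34] [0.0032 0.0021 0.2677] 0.014224820994136654
y yaw -57.47135062804418 [ 0.011  0.001 -1.   ] to axis [-0.     -0.0008  0.0037]
```

View pics/w8.png

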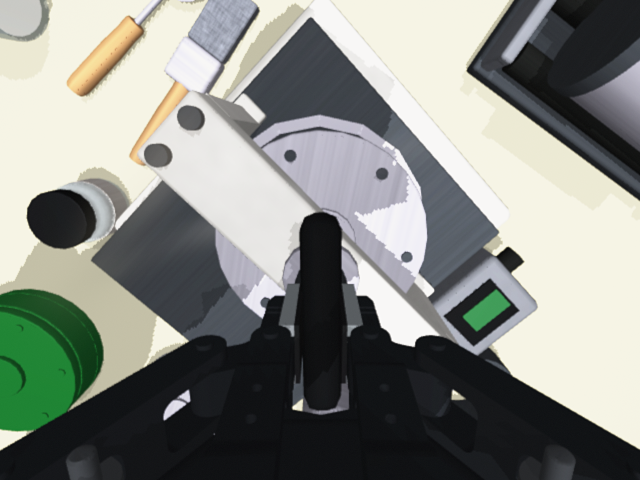

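View pics/s8.png

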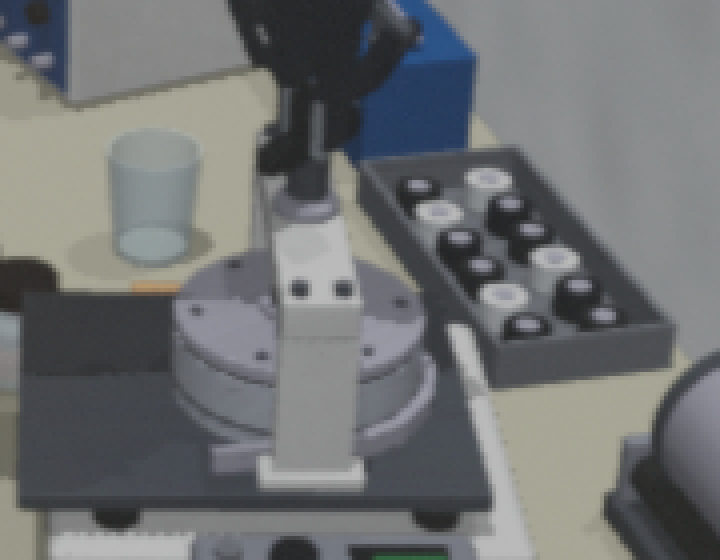

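```bash
python3 -m creep '[{"tx":0.0001,"ty":0,"tz":0,"wx":3,"wy":0,"wz":0,"claw":1.0},{"tx":0.0002,"ty":0,"tz":0,"wx":6,"wy":0,"wz":0,"claw":1.0}]' 80
python3 st.py
```

```text
clock: 10.55
position: [0.6639, -0.019, 0.2676]
tool_rot: [2.716, 1.56, 0.038]
force: [0.7, -1.9, 0.9]
grip_width: 0.0139
q [-0.264  0.584  0.325  1.488 -0.2    1.091 -1.006] F [ 0.7 -1.9  0.9] M [-0.58  0.03  0.4 ] [0.0033 0.002  0.2676] 0.013921618782175594
y yaw -63.4571020610389 [ 0.011  0.    -1.   ] to axis [-0.     -0.0005  0.0038]
```

```bash
python3 -m creep '[{"tx":0.0001,"ty":0,"tz":0,"wx":3,"wy":0,"wz":0,"claw":1.0},{"tx":0.0002,"ty":0,"tz":0,"wx":6,"wy":0,"wz":0,"claw":1.0}]' 80
python3 st.py
```

```text
clock: 10.75
position: [0.664, -0.0191, 0.2676]
tool_rot: [2.799, 1.56, 0.015]
force: [1.3, -2.7, 1.2]
grip_width: 0.0136
q [-0.28   0.588  0.351  1.489 -0.217  1.092 -1.098] F [ 1.3 -2.7  1.2] M [-0.6   0.04  0.5 ] [0.0034 0.0019 0.2676] 0.013582891987014768
y yaw -69.49204866665745 [ 0.011  0.    -1.   ] to axis [-0.     -0.0003  0.0038]
```

```bash
python3 - <<'E'
from h import *
im=bot.grab_frame('wrist');cv2.imwrite('pics/w9.png',im)
E
```

```text
(no output)
```

View pics/w9.png

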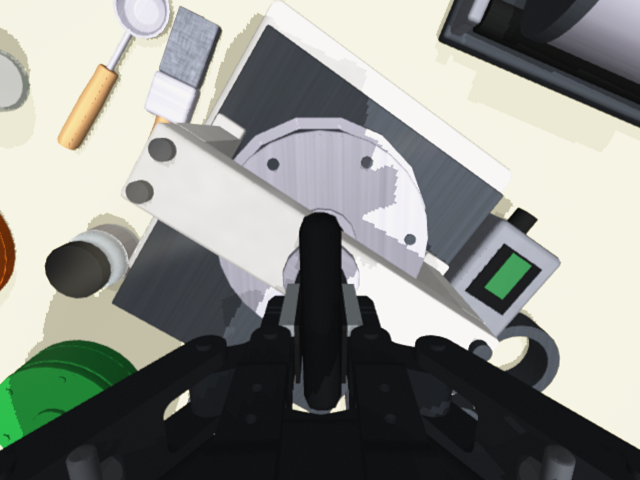

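```bash
python3 - <<'E'
from h import *
for f in('w6','w7','w8','w9'):
    g=cv2.imread(f'pics/{f}.png').max(2)
    rows=range(220,275,5) if f!='w6' else range(195,306,10)
    out=[]
    for v in rows:
        r=g[v]<60; u=320
        a=u
        while r[a]: a-=1
        b=u
        while r[b]: b+=1
        out.append((a+1,b-1))
    c=[(a+b)/2 for a,b in out]; p=np.polyfit(list(rows),c,1); print(f,out,'centre lean deg',np.degrees(np.arctan(p[0])))
E
```

```text
w6 [(321, 319), (306, 330), (306, 330), (306, 331), (303, 336), (307, 332), (307, 332), (308, 331), (309, 332), (308, 333), (308, 333), (310, 333)] centre lean deg 1.3319870322147758
w7 [(302, 333), (300, 338), (298, 338), (297, 338), (297, 338), (297, 339), (297, 338), (298, 338), (298, 338), (298, 338), (298, 339)] centre lean deg 0.2083473708060854
w8 [(304, 336), (302, 338), (300, 340), (300, 341), (300, 340), (300, 340), (300, 340), (300, 340), (300, 340), (300, 340), (300, 341)] centre lean deg 0.1562608294310647
w9 [(303, 336), (301, 338), (300, 341), (299, 340), (300, 340), (300, 340), (300, 340), (300, 340), (300, 340), (300, 340), (300, 341)] centre lean deg 0.6771004174662837
```

The bar has turned with the tool (182°, no slip in the wrist view) and the torque is still modest. I'll continue until it is firm.

```bash
python3 -m creep '[{"tx":0.0001,"ty":0,"tz":0,"wx":3,"wy":0,"wz":0,"claw":1.0},{"tx":0.0002,"ty":0,"tz":0,"wx":6,"wy":0,"wz":0,"claw":1.0}]' 80
python3 st.py
```

```text
clock: 11.0
position: [0.6641, -0.0193, 0.2676]
tool_rot: [2.881, 1.559, -0.011]
force: [-0.0, -1.5, 1.7]
grip_width: 0.014
q [-0.297  0.592  0.379  1.49  -0.234  1.093 -1.191] F [-0.  -1.5  1.7] M [-0.68  0.09  0.58] [0.0035 0.0017 0.2676] 0.014024375821944076
y yaw -75.67393220338639 [ 0.011 -0.    -1.   ] to axis [-0.     -0.      0.0039]
```

```bash
python3 -m creep '[{"tx":0.0001,"ty":0,"tz":0,"wx":3,"wy":0,"wz":0,"claw":1.0},{"tx":0.0002,"ty":0,"tz":0,"wx":6,"wy":0,"wz":0,"claw":1.0}]' 80
python3 st.py
```

```text
clock: 11.2
position: [0.6641, -0.0195, 0.2676]
tool_rot: [2.956, 1.559, -0.04]
force: [-0.3, -1.1, 1.5]
grip_width: 0.0141
q [-0.312  0.596  0.405  1.491 -0.251  1.094 -1.282] F [-0.3 -1.1  1.5] M [-0.73  0.16  0.63] [0.0036 0.0016 0.2676] 0.014117490639024656
y yaw -81.64893252455465 [ 0.012 -0.    -1.   ] to axis [-0.      0.0002  0.0039]
```

```bash
python3 - <<'E'
from h import *
im=bot.grab_frame('wrist');cv2.imwrite('pics/w10.png',im)
cv2.imwrite('pics/w10z.png',cv2.resize(im[190:430,200:440],None,fx=2.5,fy=2.5))
im=bot.grab_frame('side');cv2.imwrite('pics/s10r.png',im)
cv2.imwrite('pics/s10.png',cv2.resize(im[190:290,330:450],None,fx=6,fy=6,interpolation=cv2.INTER_CUBIC))
a=cv2.imread('pics/side0.png')
cv2.imwrite('pics/s0z.png',cv2.resize(a[190:290,330:450],None,fx=6,fy=6,interpolation=cv2.INTER_CUBIC))
E
```

```text
(no output)
```

View pics/w10z.png

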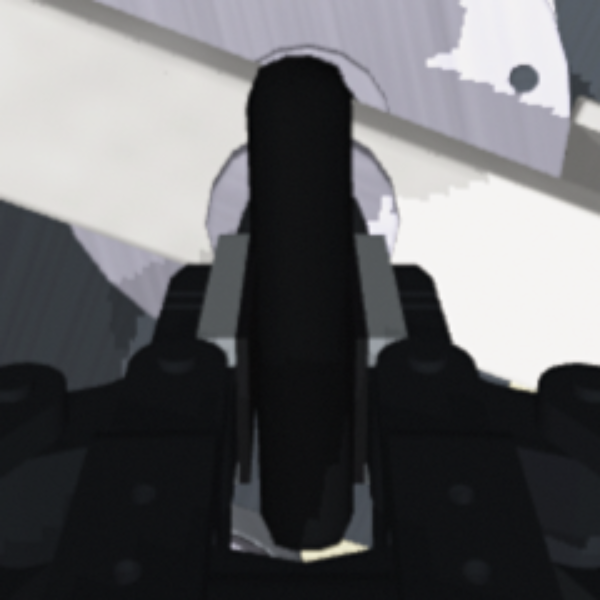

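View pics/s10.png

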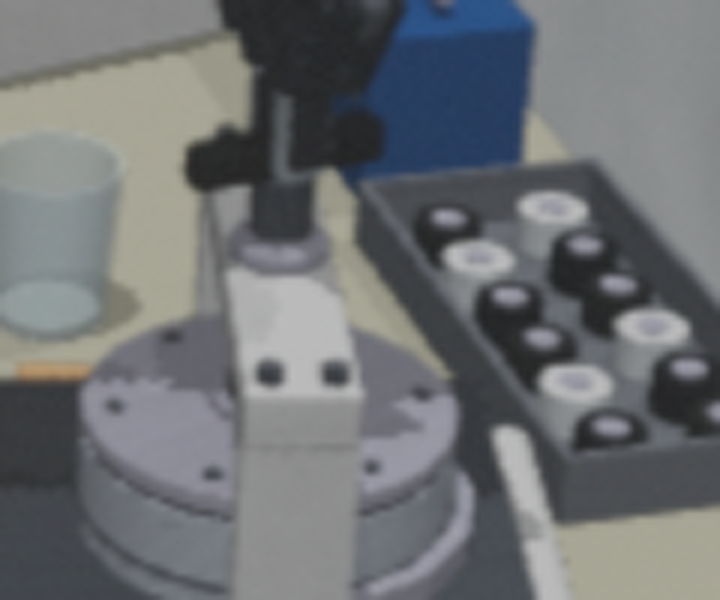

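View pics/s0z.png

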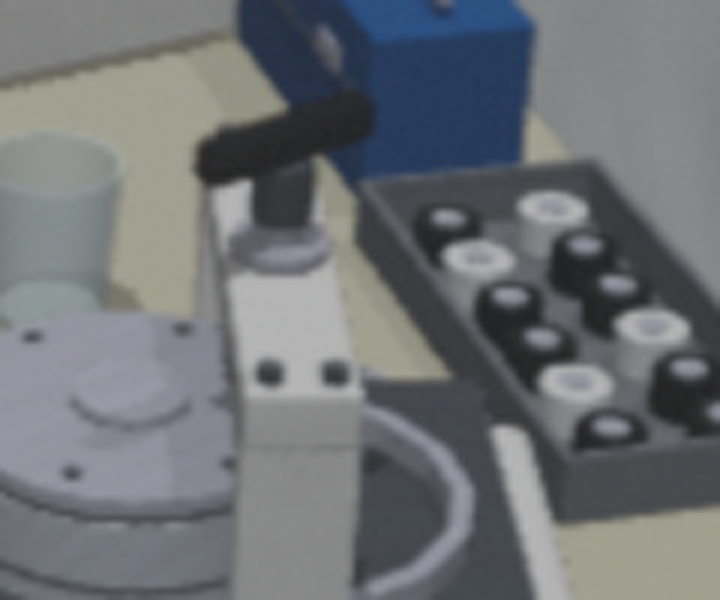

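```bash
python3 -m creep '[{"tx":0.0004,"ty":0,"tz":0,"wx":4,"wy":0,"wz":0,"claw":1.0},{"tx":0.0006,"ty":0,"tz":0,"wx":8,"wy":0,"wz":0,"claw":1.0}]' 80
python3 st.py
```

```text
clock: 11.5
position: [0.6644, -0.0195, 0.2675]
tool_rot: [3.059, 1.558, -0.074]
force: [-0.7, -2.3, 7.6]
grip_width: 0.0138
q [-0.333  0.602  0.44   1.493 -0.274  1.096 -1.4  ] F [-0.7 -2.3  7.6] M [-0.82  0.37  2.78] [0.0038 0.0016 0.2675] 0.01381305161125697
y yaw -89.47315211370756 [ 0.013 -0.001 -1.   ] to axis [-0.0001  0.0007  0.0041]
```

```bash
python3 -m creep '[{"tx":0.0004,"ty":0,"tz":0,"wx":4,"wy":0,"wz":0,"claw":1.0},{"tx":0.0006,"ty":0,"tz":0,"wx":8,"wy":0,"wz":0,"claw":1.0}]' 80
python3 st.py
```

```text
clock: 11.7
position: [0.6661, -0.0187, 0.2682]
tool_rot: [-3.029, 1.554, -0.015]
force: [7.4, 0.6, 7.3]
grip_width: 0.0141
q [-0.354  0.608  0.475  1.492 -0.298  1.096 -1.518] F [7.4 0.6 7.3] M [ 0.27 -2.22  2.38] [0.0053 0.0028 0.2682] 0.0140998949914437
y yaw -97.30574647938411 [ 0.017 -0.    -1.   ] to axis [-0.0001  0.0023  0.0056]
```

The torque jumped to 2.8 N m, then 2.4 N m on the next step, so the clamp is firm or the pads are slipping. I'll look.

```bash
python3 - <<'E'
from h import *
im=bot.grab_frame('wrist');cv2.imwrite('pics/w11.png',im)
cv2.imwrite('pics/w11z.png',cv2.resize(im[190:430,200:440],None,fx=2.5,fy=2.5))
im=bot.grab_frame('side');cv2.imwrite('pics/s11.png',cv2.resize(im[190:290,330:450],None,fx=6,fy=6,interpolation=cv2.INTER_CUBIC))
E
```

```text
(no output)
```

View pics/w11z.png

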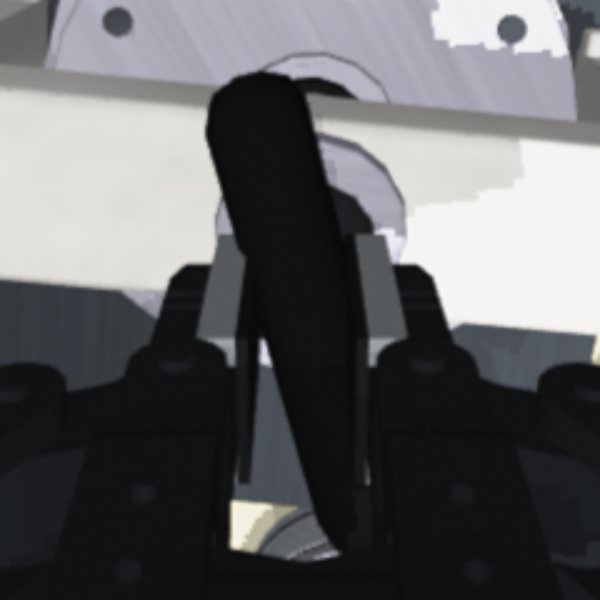

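View pics/s11.png

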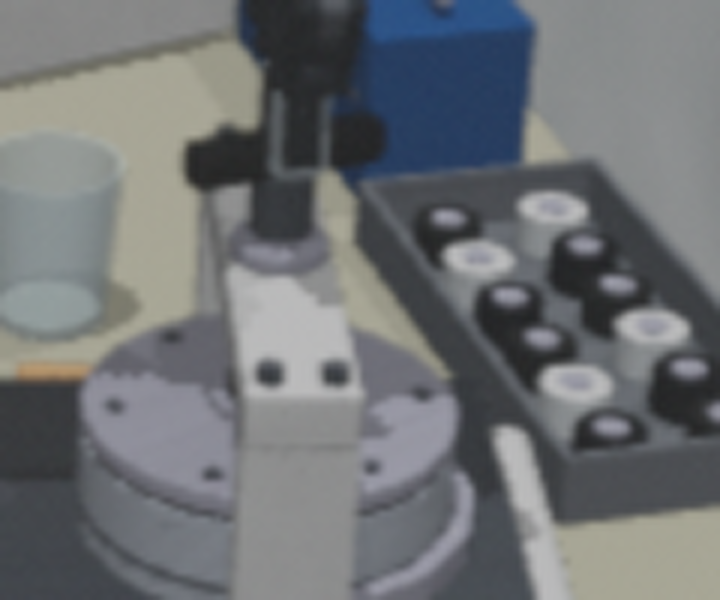

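The bar has stopped and the pads slipped round it by about 10°, with the torque still near 2.4 N m, so the clamp looks firm. I'll release, realign and confirm with a second short turn.

```bash
python3 -m creep '[{"tx":0,"ty":0,"tz":0,"wx":0,"wy":0,"wz":0,"claw":0.6},{"tx":0,"ty":0,"tz":0,"wx":0,"wy":0,"wz":0,"claw":0.5},{"tx":0,"ty":0,"tz":0,"wx":0,"wy":0,"wz":0,"claw":0.5}]' 80
python3 st.py
python3 - <<'E'
from h import *
im=bot.grab_frame('wrist');cv2.imwrite('pics/w12.png',im)
E
```

```text
clock: 12.1
position: [0.6659, -0.0184, 0.2681]
tool_rot: [-3.015, 1.554, 0.0]
force: [-1.2, 0.3, 0.3]
grip_width: 0.0427
q [-0.354  0.608  0.474  1.492 -0.298  1.097 -1.517] F [-1.2  0.3  0.3] M [0.17 0.24 0.01] [0.005  0.003  0.2681] 0.042698520021654585
y yaw -97.22679374662552 [ 0.016  0.    -1.   ] to axis [-0.0001  0.0025  0.0053]
```

View pics/w12.png

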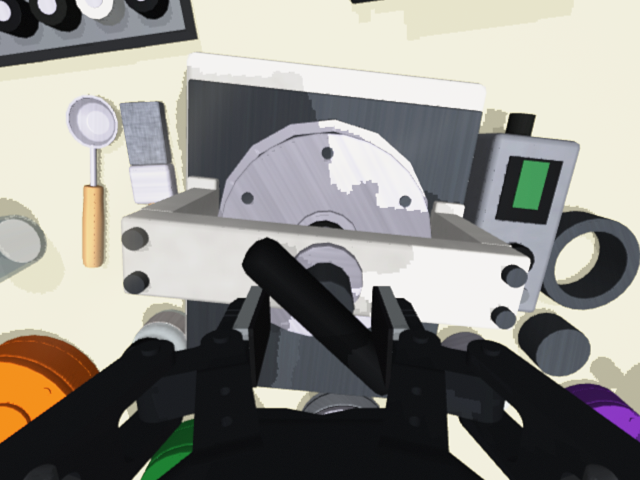

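```bash
cat > bar.py <<'E'
from h import *
import sys
def barfit(im,cal,z,seedXY):
    g=im.max(2); m=(g<45).astype(np.uint8)
    # pixels whose world pos at z within 45mm of the seed
    vv,uu=np.nonzero(m); P=np.array([ray(cal,(u,v),z)[:2] for u,v in zip(uu,vv)])-seedXY
    return P,uu,vv
E
python3 - <<'E'
from h import *
s=bot.observe();c=bot.get_calibration('wrist')
# edges read in w12: far end centre line and near end
for z in(.262,.257,.267):
    a=ray(c,(263,257),z)[:2];b=ray(c,(352,342),z)[:2]
    d=b-a;print(z,np.degrees(np.arctan2(d[1],d[0])),np.linalg.norm(d),a,b)
im=cv2.imread('pics/w12.png');cv2.imwrite('pics/w12z.png',cv2.resize(im[220:420,220:420],None,fx=3,fy=3))
cv2.imwrite('pics/t12.png',bot.grab_frame('top')[120:290,250:490].repeat(3,0).repeat(3,1))
E
```

```text
0.262 -143.57000131626484 0.050310162202732336 [6.93296000e-01 5.34291936e-04] [ 0.6528173  -0.02934191]
0.257 -143.5700013162648 0.05219855241427702 [0.69175239 0.0015662 ] [ 0.64975432 -0.0294314 ]
0.267 -143.5700013162648 0.048421771991187565 [ 6.94839612e-01 -4.97615594e-04] [ 0.65588028 -0.02925241]
```

View pics/w12z.png

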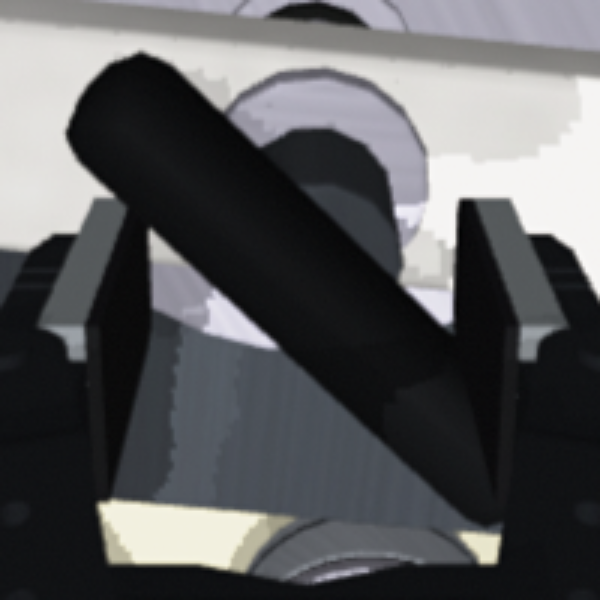

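On release the bar sprang back to 36.4°, which is 166° clockwise from its start and about 5.42 rad if the bar lies along the mill's x at 0. I had overdriven it, and the hard jump was the end stop. I'll open fully, lift clear and see where the bar rests on its own.

```bash
python3 -m creep '[{"tx":0,"ty":0,"tz":0,"wx":0,"wy":0,"wz":0,"claw":0.3},{"tx":0,"ty":0,"tz":0,"wx":0,"wy":0,"wz":0,"claw":0.0},{"tx":0,"ty":0,"tz":0,"wx":0,"wy":0,"wz":0,"claw":0.0},{"tx":-0.03,"ty":0,"tz":0,"wx":0,"wy":0,"wz":0,"claw":0.0},{"tx":-0.06,"ty":-0.002,"tz":-0.005,"wx":-8,"wy":0,"wz":0,"claw":0.0},{"tx":-0.09,"ty":-0.002,"tz":-0.005,"wx":-16,"wy":0,"wz":0,"claw":0.0},{"tx":-0.09,"ty":-0.002,"tz":-0.005,"wx":-24,"wy":0,"wz":0,"claw":0.0},{"tx":-0.09,"ty":-0.002,"tz":-0.005,"wx":-32,"wy":0,"wz":0,"claw":0.0}]' 80
python3 st.py
python3 - <<'E'
from h import *
im=bot.grab_frame('wrist');cv2.imwrite('pics/w13.png',im)
im=bot.grab_frame('side');cv2.imwrite('pics/s13.png',cv2.resize(im[190:290,330:450],None,fx=6,fy=6,interpolation=cv2.INTER_CUBIC))
E
```

```text
clock: 13.0
position: [0.67, -0.0172, 0.3592]
tool_rot: [2.7, 1.552, -0.004]
force: [-0.1, -0.3, -0.9]
grip_width: 0.0855
q [-0.285  0.528  0.365  1.352 -0.19   1.277 -1.047] F [-0.1 -0.3 -0.9] M [-0.03  0.01  0.06] [0.0087 0.0051 0.3592] 0.08546001035311118
y yaw -64.93309923168358 [ 0.018 -0.    -1.   ] to axis [-0.0002 -0.0014  0.01  ]
```

View pics/w13.png

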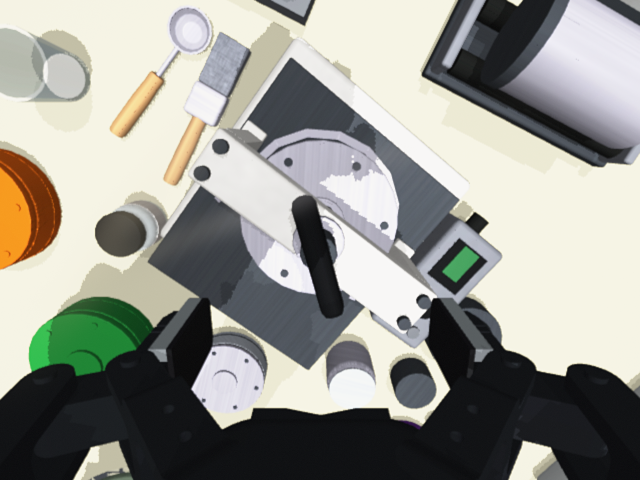

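View pics/s13.png

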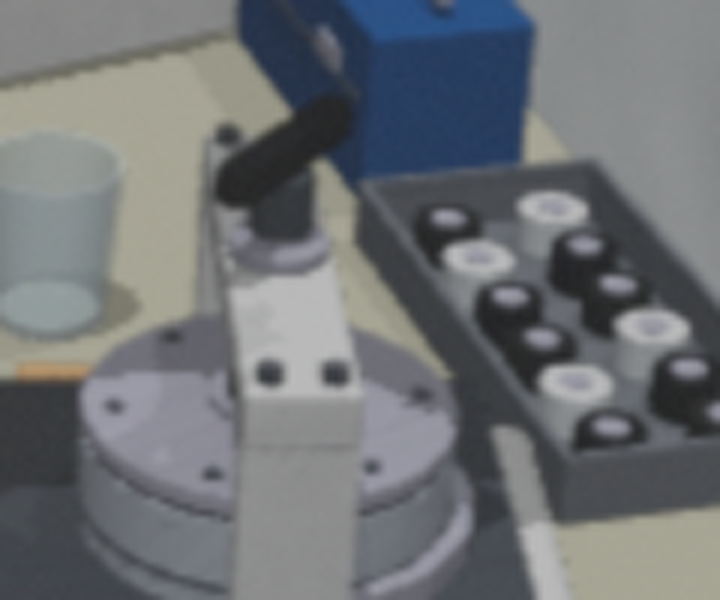

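```bash
python3 - <<'E'
from h import *
c=bot.get_calibration('wrist')
def edge(f,rows,c,z,u0):
    g=cv2.imread(f).max(2); P=[]
    for v,u in zip(rows,u0):
        r=g[v]<60; a=b=int(u)
        while r[a]: a-=1
        while r[b]: b+=1
        if b-a<34: P.append(((a+b)/2,v))
    W=np.array([ray(c,p,z)[:2] for p in P]); w,V=np.linalg.eigh(np.cov(W.T)); d=V[:,1]
    print(f,len(P),np.degrees(np.arctan2(d[1],d[0]))%180,W.mean(0)); return d
rows=list(range(212,300,4)); edge('pics/w13.png',rows,c,.264,[305+(v-205)*.235 for v in rows])
# recovered start calibration for w6: same cam-in-tool, approximate by lean
E
```

```text
pics/w13.png 21 39.53188828986242 [ 0.66603595 -0.01738558]
```

The bar rests at 39.5°, about 163° from its start and roughly 5.37 rad. That is only just at "firm", so I'll regrip squarely and add a few degrees gently while watching the torque.

```bash
cat > plan.py <<'E'
from h import *
import sys
ang=float(sys.argv[1]);s=bot.observe()
y=np.array([np.cos(np.radians(ang)),np.sin(np.radians(ang)),0]);x=np.array([0,0,-1.]);Rt=np.c_[x,y,np.cross(x,y)]
for z in map(float,sys.argv[4:]): print(delta(s,[float(sys.argv[2]),float(sys.argv[3]),z],Rt))
E
python3 plan.py -50.5 .663 -.019 .30 .2675
```

```text
(array([ 0.0583, -0.0017,  0.0077]), array([-14.61,  -0.83,  -0.51]))
(array([ 0.0908, -0.0019,  0.0082]), array([-14.61,  -0.83,  -0.51]))
```

```bash
python3 -m creep '[{"tx":0.02,"ty":-0.002,"tz":0.008,"wx":-7,"wy":-0.8,"wz":-0.5,"claw":0.2},{"tx":0.04,"ty":-0.002,"tz":0.008,"wx":-14.6,"wy":-0.8,"wz":-0.5,"claw":0.4},{"tx":0.05,"ty":-0.002,"tz":0.008,"wx":-14.6,"wy":-0.8,"wz":-0.5,"claw":0.5},{"tx":0.05,"ty":-0.002,"tz":0.008,"wx":-14.6,"wy":-0.8,"wz":-0.5,"claw":0.5}]' 50
python3 st.py; python3 plan.py -50.5 .663 -.019 .2675
python3 - <<'E'
from h import *
im=bot.grab_frame('wrist');cv2.imwrite('pics/w14.png',im)
E
```

```text
clock: 13.5
position: [0.662, -0.0188, 0.307]
tool_rot: [-0.725, 1.569, 3.099]
force: [0.5, -0.4, 1.1]
grip_width: 0.0427
q [-0.246  0.552  0.297  1.432 -0.166  1.184 -0.815] F [ 0.5 -0.4  1.1] M [ 0.02 -0.03 -0.06] [0.0014 0.0017 0.307 ] 0.04274892367175653
y yaw -50.89024940199242 [-0.002  0.    -1.   ] to axis [ 0.     -0.      0.0022]
(array([ 0.0395,  0.0008, -0.0007]), array([-0.39,  0.06,  0.06]))
```

View pics/w14.png

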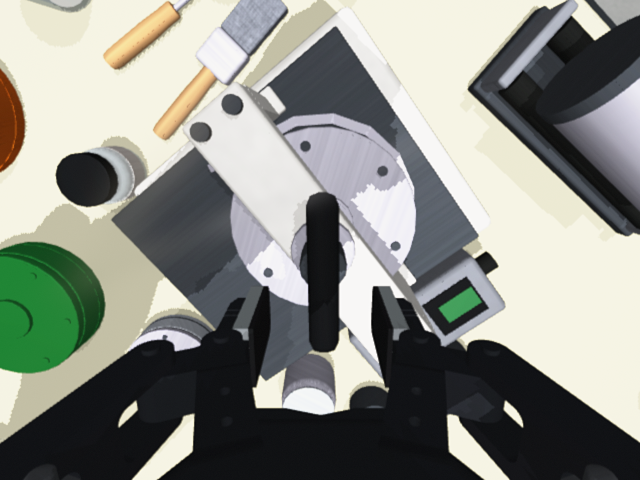

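The bar is aligned with the tool (column 322 to 324), so I'll descend and grip.

```bash
python3 -m creep '[{"tx":0.02,"ty":0.001,"tz":0,"wx":-0.5,"wy":0,"wz":0,"claw":0.5},{"tx":0.0395,"ty":0.001,"tz":0,"wx":-0.5,"wy":0,"wz":0,"claw":0.55},{"tx":0.0395,"ty":0.001,"tz":0,"wx":-0.5,"wy":0,"wz":0,"claw":0.7},{"tx":0.0395,"ty":0.001,"tz":0,"wx":-0.5,"wy":0,"wz":0,"claw":0.9},{"tx":0.0395,"ty":0.001,"tz":0,"wx":-0.5,"wy":0,"wz":0,"claw":1.0},{"tx":0.0395,"ty":0.001,"tz":0,"wx":-0.5,"wy":0,"wz":0,"claw":1.0},{"tx":0.0395,"ty":0.001,"tz":0,"wx":-0.5,"wy":0,"wz":0,"claw":1.0}]' 60
python3 st.py
python3 -m creep '[{"tx":0,"ty":0,"tz":0,"wx":2,"wy":0,"wz":0,"claw":1.0},{"tx":0,"ty":0,"tz":0,"wx":2,"wy":0,"wz":0,"claw":1.0}]' 60
python3 st.py
```

```text
clock: 14.25
position: [0.6634, -0.0197, 0.2697]
tool_rot: [2.56, 1.569, 0.11]
force: [-1.2, 0.1, 3.7]
grip_width: 0.0143
q [-0.238  0.582  0.286  1.477 -0.175  1.106 -0.798] F [-1.2  0.1  3.7] M [0.07 0.35 0.03] [0.0029 0.0012 0.2697] 0.014343336463942157
y yaw -50.3718117271363 [ 0.001  0.    -1.   ] to axis [-0.     -0.0016  0.0028]
clock: 14.45
position: [0.6634, -0.0196, 0.2698]
tool_rot: [2.532, 1.57, 0.047]
force: [-0.5, -0.2, -5.1]
grip_width: 0.0144
q [-0.244  0.583  0.295  1.477 -0.18   1.107 -0.829] F [-0.5 -0.2 -5.1] M [-0.01  0.2   0.17] [0.0029 0.0012 0.2698] 0.014374033566990407
y yaw -52.41425198090577 [ 0.001  0.    -1.   ] to axis [-0.     -0.0014  0.0028]
```

```bash
python3 -m creep '[{"tx":0.0001,"ty":0,"tz":0,"wx":2,"wy":0,"wz":0,"claw":1.0},{"tx":0.0001,"ty":0,"tz":0,"wx":3,"wy":0,"wz":0,"claw":1.0}]' 60
python3 st.py
```

```text
clock: 14.65
position: [0.6634, -0.0196, 0.2698]
tool_rot: [2.511, 1.57, -0.027]
force: [0.2, -0.2, -4.6]
grip_width: 0.0139
q [-0.252  0.585  0.308  1.478 -0.188  1.107 -0.875] F [ 0.2 -0.2 -4.6] M [-0.07  0.19  0.28] [0.0029 0.0012 0.2698] 0.013927674584812902
y yaw -55.43390356867829 [ 0.001 -0.    -1.   ] to axis [-0.     -0.0013  0.0028]
```

```bash
python3 -m creep '[{"tx":0.0001,"ty":0,"tz":0,"wx":2,"wy":0,"wz":0,"claw":1.0},{"tx":0.0001,"ty":0,"tz":0,"wx":3,"wy":0,"wz":0,"claw":1.0}]' 60
python3 st.py
```

```text
clock: 14.85
position: [0.6634, -0.0197, 0.2697]
tool_rot: [2.5, 1.57, -0.091]
force: [-0.9, -0.1, -3.4]
grip_width: 0.0144
q [-0.26   0.586  0.321  1.478 -0.197  1.107 -0.921] F [-0.9 -0.1 -3.4] M [-0.12  0.14  0.31] [0.0029 0.0012 0.2697] 0.01443350909009723
y yaw -58.462274859946426 [ 0.001 -0.    -1.   ] to axis [-0.     -0.0012  0.0029]
```

Torque again rises with angle (0.17 to 0.31 N m), which matches a rubber spring starting near 5.2 rad. To avoid springing back past the rest point, I'll ease back to about 5.43 rad, where friction holds it, and then open.

```bash
python3 -m creep '[{"tx":0,"ty":0,"tz":0,"wx":-2,"wy":0,"wz":0,"claw":1.0},{"tx":0,"ty":0,"tz":0,"wx":-3.5,"wy":0,"wz":0,"claw":1.0},{"tx":0,"ty":0,"tz":0,"wx":-3.5,"wy":0,"wz":0,"claw":1.0}]' 60
python3 st.py
python3 -m creep '[{"tx":0,"ty":0,"tz":0,"wx":0,"wy":0,"wz":0,"claw":0.75},{"tx":0,"ty":0,"tz":0,"wx":0,"wy":0,"wz":0,"claw":0.5},{"tx":0,"ty":0,"tz":0,"wx":0,"wy":0,"wz":0,"claw":0.5},{"tx":0,"ty":0,"tz":0,"wx":0,"wy":0,"wz":0,"claw":0.5}]' 60
python3 - <<'E'
from h import *
im=bot.grab_frame('wrist');cv2.imwrite('pics/w15.png',im)
E
python3 st.py
```

```text
clock: 15.15
position: [0.6634, -0.0197, 0.2697]
tool_rot: [2.565, 1.569, 0.037]
force: [-0.2, -0.8, -3.6]
grip_width: 0.0139
q [-0.25   0.584  0.305  1.478 -0.187  1.107 -0.866] F [-0.2 -0.8 -3.6] M [0.02 0.16 0.21] [0.0029 0.0012 0.2697] 0.013878054072995997
y yaw -54.83058758963072 [ 0.001  0.    -1.   ] to axis [-0.     -0.0014  0.0028]
clock: 15.55
position: [0.6635, -0.0197, 0.27]
tool_rot: [2.561, 1.569, 0.033]
force: [-0.6, -1.0, 0.4]
grip_width: 0.0427
q [-0.25   0.584  0.306  1.478 -0.187  1.107 -0.866] F [-0.1  0.1 -0.7] M [ 0.04 -0.01  0.03] [0.003  0.0012 0.2699] 0.042962320311774604
y yaw -54.83315239481371 [ 0.002  0.    -1.   ] to axis [-0.     -0.0014  0.0029]
```

View pics/w15.png

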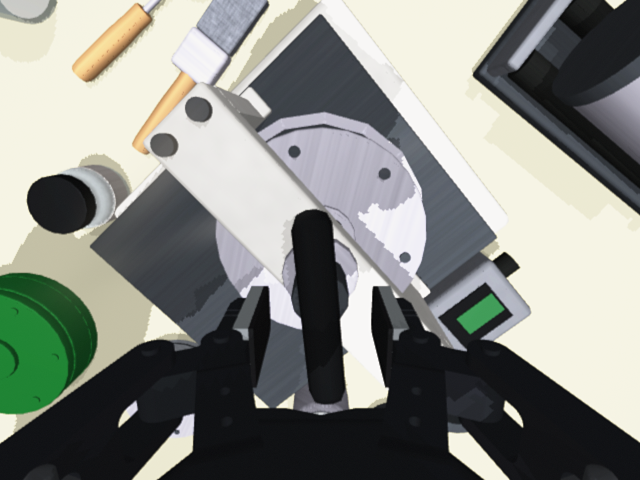

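The bar settled back to 39.5° again. That is where the rubber's push equals the screw's friction: about 0.13 N m, or roughly 70 N on the lid, so it cannot rest any tighter. Now I'll withdraw and check everything.

```bash
python3 -m creep '[{"tx":0,"ty":0,"tz":0,"wx":0,"wy":0,"wz":0,"claw":0.2},{"tx":0,"ty":0,"tz":0,"wx":0,"wy":0,"wz":0,"claw":0.0},{"tx":-0.03,"ty":0,"tz":0,"wx":0,"wy":0,"wz":0,"claw":0.0},{"tx":-0.06,"ty":0,"tz":0,"wx":0,"wy":0,"wz":0,"claw":0.0},{"tx":-0.1,"ty":0,"tz":0,"wx":0,"wy":0,"wz":0,"claw":0.0},{"tx":-0.1,"ty":-0.03,"tz":0.03,"wx":0,"wy":0,"wz":0,"claw":0.0},{"tx":-0.1,"ty":-0.06,"tz":0.06,"wx":0,"wy":0,"wz":0,"claw":0.0},{"tx":-0.1,"ty":-0.09,"tz":0.09,"wx":0,"wy":0,"wz":0,"claw":0.0}]'
python3 st.py
```

```text
clock: 16.4
position: [0.5363, 0.0022, 0.3696]
tool_rot: [2.567, 1.569, 0.04]
force: [0.8, 0.4, 1.2]
grip_width: 0.0856
q [-0.373  0.275  0.332  1.683 -0.095  1.197 -0.975] F [0.8 0.4 1.2] M [ 0.04 -0.02  0.01] [-0.1258 -0.0057  0.3696] 0.08558474589741429
y yaw -54.83281484815939 [ 0.002  0.    -1.   ] to axis [ 0.0002  0.0897 -0.0885]
```

```bash
python3 -m creep '[{"tx":0,"ty":-0.02,"tz":0.025,"wx":0,"wy":0,"wz":0,"claw":0.0},{"tx":0,"ty":-0.04,"tz":0.055,"wx":0,"wy":0,"wz":0,"claw":0.0},{"tx":0,"ty":-0.058,"tz":0.082,"wx":0,"wy":0,"wz":0,"claw":0.0},{"tx":0,"ty":-0.058,"tz":0.082,"wx":0,"wy":0,"wz":0,"claw":0.0}]'
python3 st.py
python3 - <<'E'
from h import *
im=bot.grab_frame('top');cv2.imwrite('pics/t16r.png',im);cv2.imwrite('pics/t16.png',im[60:420,100:560].repeat(1,0))
im=bot.grab_frame('side');cv2.imwrite('pics/s16.png',im)
c=bot.get_calibration('top');img=cv2.imread('pics/t16r.png')
g=img.max(2); m=np.zeros_like(g); m[150:215,330:380]=(g<40)[150:215,330:380]
n,l,st,ce=cv2.connectedComponentsWithStats(m); i=1+st[1:,4].argmax()
pts=np.argwhere(l==i)[:,::-1]
W=np.array([ray(c,p,.26)[:2] for p in pts])*1000
w,v=np.linalg.eigh(np.cov(W.T)); print(len(W),W.mean(0),np.degrees(np.arctan2(v[1,1],v[0,1]))%180)
b=cv2.cvtColor(img,cv2.COLOR_BGR2GRAY).astype(float)
def dark(g,u,v):
    u,v=int(round(u)),int(round(v));w=g[v-3:v+4,u-3:u+4]; k=np.clip(np.median(w)-12-w,0,None); yy,xx=np.mgrid[v-3:v+4,u-3:u+4]; return (k*xx).sum()/k.sum(),(k*yy).sum()/k.sum()
P=[tomill(ray(c,dark(b,*p),.146))[:2] for p in [(216/3+250,247/3+120),(287/3+250,304/3+120),(371/3+250,272/3+120)]]
A=np.array([2*(P[i]-P[0]) for i in(1,2)]);r=[P[i]@P[i]-P[0]@P[0] for i in(1,2)];x=np.linalg.solve(A,r);print(P,x,np.linalg.norm(P[0]-x))
E
```

```text
clock: 16.8
position: [0.4331, 0.002, 0.37]
tool_rot: [3.044, 1.568, 0.516]
force: [0.9, -0.6, 0.3]
grip_width: 0.0857
q [-0.437  0.074  0.319  1.913 -0.027  1.156 -1.065] F [ 0.9 -0.6  0.3] M [ 0.04 -0.09 -0.05] [-0.2265 -0.0287  0.37  ] 0.08567602290922292
y yaw -54.83668531545571 [ 0.002  0.001 -1.   ] to axis [ 0.0005  0.149  -0.173 ]
362 [660.03304597 -19.03913537] 39.48353255118661
[array([-0.0348,  0.0505]), array([-0.0614, -0.0055]), array([-0.0266, -0.0565])] [ 0.00054346 -0.00060564] 0.06213651506774972
```

View pics/t16.png

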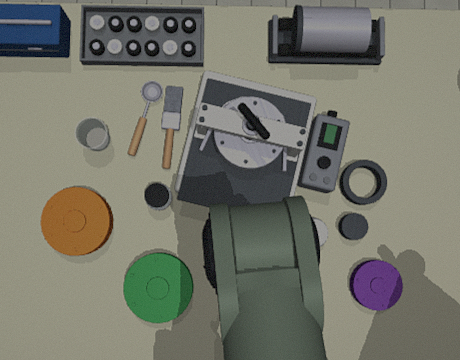

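View pics/s16.png

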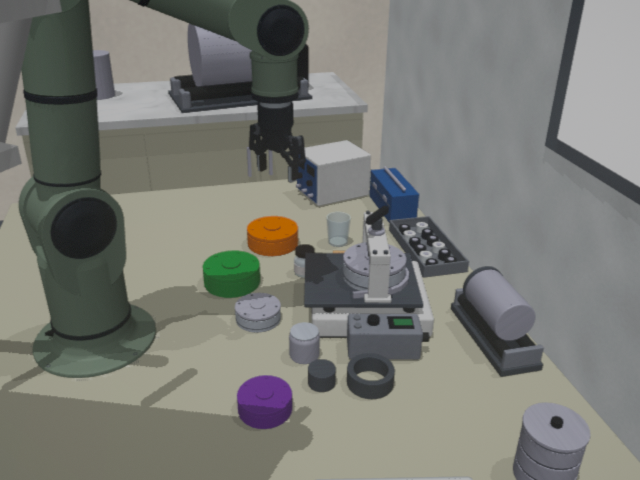

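Both views put the bar at 39.5° (screw about 5.37 rad), unchanged since I let go. The dish is still within 1 mm of home and the bystanders I can see are where they were, except that the arm hides the tin and the small grey dish in the top view. The side view shows both of those standing in place. The robot is clear, so I'm handing in.

```bash
python3 - <<'E'
from workcell import bot
print(bot.job_done(), bot.observe()['clock'])
E
```

```text
the job is handed in; nothing more can be done
the job is handed in; nothing more can be done
```

The dish is home against the collar, the lid is clamped, and I handed the job in at about 17 s with the arm well clear. No verdict came back.

- **Dish:** I slid it about 55 mm back with half-open fingers until it met the collar. The wrist force peaked at about 45 N there. The last top view puts its bolt circle within 1 mm of home, unchanged after clamping.
- **Clamp:** I turned the T-handle clockwise, following it down. I wound it too far and hit the end stop at about 2.8 N m, and the pads slipped about 10° around the bar. When I opened the gripper, the screw sprang back.
- **Second turn:** I regripped and added about 8°, then eased back and let go. The bar returned to the same 39.5° in the wrist and top views, about 5.37 rad and just past the stated firm point of 5.35. That is as tight as it stays unheld.
- **Unsure:** The 5.37 rad assumes the bar lies along the mill's x axis at joint 0, and it is good to about 0.03 rad. The torque also rose more gently than "stiffens fast" suggests. I judged that the foot presses on the lid from the torque and the spring-back, not from seeing it.
- **Other things on the bench:** They look unmoved in the last views. The arm hid the tin and the small grey dish from the top camera, but the side view shows both in place.

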